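# Gauge an aperture block against the flip stop

## Task

Flip the yellow stop leaf all the way down across the fence, move the silver aperture block from its cradle into the gauging channel with its long side along the fence, and slide it along until its end touches the leaf. Then flip the leaf all the way back up, leaving the block seated flat in the channel where the leaf gauged it. Do not drop the block, and leave the other things on the table undisturbed.

Things in the scene. Friction and masses are not known exactly. Their poses are not given: they have to be found in the camera images.
- silver_block_center (a point): Centre of the silver block (bare aluminium, brass-rimmed apertures), about 0.3 kg: 40 mm along its x, 56 mm along its y, 50 mm high. Starts in one of two alike cradles.
- silver_block: The same block; origin at the centre of its underside.
- cradle_a: Fixed grey cradle holding the silver block, axes as the block's; origin at table level, floor 6 mm up. Two cheeks 44 mm long in x, topping out 58 mm above the table, stand 2 mm from the block's ends (+y and -y) and are slightly taller than it, so here the block can only be gripped across its 40 mm (along x).
- channel: Fixed channel, 270 mm along its y; origin at table level under its middle. Floor: x -24 to 24 mm, z = 10 mm. Aluminium fence at +x: x 24 to 44 mm, top z = 60 mm, level with a seated block. Low front lip: x -32 to -24 mm, top z = 16 mm. The block fits the 48 mm only with its y along the channel; its fence side cannot be gripped there, so it must be held by its ends.
- gauge (a point): Point on the channel floor, midway between fence and lip, in the plane of the lowered leaf's gauging face (its +y side). Axes as the channel's; the block goes on the +y side, where at least 130 mm of channel is free. A seated block touching the leaf has its centre at y = 28 mm, z = 25 mm from here. The stop's place along the fence varies.
- hinge (a point): Point on the leaf's hinge axis above the fence, 78 mm above the table, 33 mm to the +x of the channel's midline, mid-thickness of the leaf (4 mm to the -y of the gauging face). The axis runs along the channel's y; axes as the channel's.
- leaf (a joint): Angle of the yellow stop leaf: 0 = down (arm level across the fence, blade hanging in the channel), 1.57 = arm straight up, 1.95 = end of travel. Starts up, between 1.5 and 1.85. Stiff hinge: it stays where it is left and turns with about 2 N at the pin.
- pin (a point): Middle of the leaf's red grip pin (10 mm diameter, 40 mm long along the hinge axis, on the leaf's -y side, 26 mm from the leaf's middle plane). At leaf angle a it lies 58 cos(a) mm to the -x of the hinge axis and 58 sin(a) mm above it. Pinched from above with fingers closing along the channel's x, it turns between them; it can also be pushed.
- mat (a point): Top centre of a flat blue mat on the table (120 mm along x, 150 mm along y, 3 mm thick), clear and free to put the block down on and take it again.
- black_block: Black block with blue trim, same size as the silver one, in the other cradle; leave it. Origin at its underside.
- driver: Bystander: screwdriver, 170 mm, lying on the table.
- pedestal: Bystander: steel pedestal post, 34 mm diameter foot, 60 mm high.
- cleaner: Bystander: white bottle with a blue cap, 48 mm diameter, 110 mm high, beyond the fence.
- screw_cup: Bystander: clear cup, 68 mm diameter, 50 mm high, beyond the fence.
- lens_tube: Bystander: black tube, 38 mm diameter, 50 mm high, beyond the fence.
- spacer_tray: Bystander: grey tray 100 x 140 x 28 mm with brass spacers.
Not all that is in view belongs to the job. What is shaped like the silver_block but orange is not meant.

How it is judged:
By the outcome, as a careful person would: the job done as asked, in the order asked, and still so for the second after the job is handed in, with the robot touching nothing.
It also fails if it takes over 72 s, if anything falls off the work surface, if the arm or the gripper's body presses on something with over 40 N, if the wrist force passes 120 N, or if a joint passes its speed limit or range.

## Robot

A 7-joint arm with a two-finger parallel gripper is mounted at the origin on the work surface. World frame = base frame: x ahead of the robot, y to its left, z up, the work surface at z = 0. Lengths are in m, angles in rad, forces in N, time in s.
With the tool pointing down it reaches from about 0.4 to 0.875 m from the base axis. Payload 19.3 kg.
Tool frame: the origin (TCP) lies at the very end of the fingers, on their centre line; the grasp point (between the pads) lies 19 mm behind it; y points along the fingers, x is the direction in which the jaws open and shut, and the axes are right-handed (so a half turn about y gives the same grasp; the last joint's range is limited). The gripper opens to 85 mm and grips with 20 to 120 N. Pads are 22 mm wide; open, the fingers measure 114 mm over their backs; the gripper's body (76 mm by 85 mm) begins 54 mm behind the grasp point. The pads swing forward as they close: fully open they stand 13 mm farther back than shut.
Start: joints at [1.245, 0.521, -0.036, 1.599, 0.021, 1.021, -0.113], TCP at [0.158, -0.605, 0.231] pointing down, gripper open.
Joint ranges: [-2.91, 2.91], [-0.3, 2.13], [-1.5, 1.42], [0.17, 2.43], [-1.26, 4.41], [0.16, 1.93], [-2.52, 2.52]. Speed limits (rad/s): [1.89, 1.89, 2.39, 2.39, 3.01, 3.01, 3.01].

## Interface

Orientations are given as [roll, pitch, yaw] about the fixed x, y, z axes, in that order (R = Rz(yaw) Ry(pitch) Rx(roll)).
In Python, from workcell import bot gives the robot as it stands. The module is installed in compiled form; this text tells all that it offers.
- The arm moves only by the shell command python3 -m crank 'ROWS' [FORCE]. ROWS is JSON, a list of rows, each an object of numbers: "hand": the closure, from 0 (fully open) to 1 (shut); "dx", "dy", "dz": the shift along the tool's x, y, z in mm; "yaw": the turn about the tool's y in rad. In form: [{"hand": .., "dx": .., "dy": .., "dz": .., "yaw": ..}, ...]. A call has 1 to 12 rows; each row is the pose to reach, as a shift and turn from the pose commanded when the call began, along the tool's axes at that moment; what a row does not reach only later rows make up. A row lasts 1/12 s, in which the tool goes at most 41.7 mm and 7.16 degrees, less where a joint would pass 70% of its speed; a pose out of reach is approached as far as the arm can. A call with a gripper value outside its range is refused whole. The fingers move at their own pace and stop on an object; FORCE is the grip in N (left out, the last holds). Time passes only in rows, so rows that repeat a pose let the fingers close. It gives the time, the measured TCP pose, the force and the opening at its end, in the units of the state.
- bot.observe(): the state, without advancing time (a new reading comes with each control period).
- bot.grab_frame(name): name is "side" or "top" or "wrist"; returns the picture (400x640x3 uint8, red, green, blue); there is no depth.
- bot.camera_info(name): a dict with "fx", "fy", "cx", "cy" (pixels), "dist" ([k1, k2, p1, p2, k3] as OpenCV has them; the pictures are not rectified), "rvec" (rotation vector, rad) and "tvec" (3), from world to camera coordinates, as OpenCV has them. Camera axes: x right, y down, z forward; pixel columns grow to the right and rows downward; lengths in m; the calibration is good to about 2 mm. A picture is of the moment at which its call begins: read the wrist's pose just before it. camera_info takes no time and is no camera call; for the wrist camera it gives the pose at the moment of the call.
- bot.job_done(): hands the job in, once; it reports no verdict.
The state is a dict: "clock": time; "qpos": joint angles; "qd": joint speeds; "joint_efforts": joint torques, N m; "position": TCP position; "tool_rot": TCP orientation; "force": force on the tool from outside, world axes, zero at the start; "moment": the same for the moment, N m; "grip_width": finger opening in m.
Only numpy, scipy, OpenCV 4.12 (cv2) and the standard library are available. Lean on these libraries where they do the work, as an engineer would, in place of code of your own. Each camera call takes 0.05 s, during which the arm holds its last target.

## Working session

There is one attempt and no reset: what is moved stays moved. The work goes in short steps, Python scripts to look and compute and a shell command to move; the robot and the scene stay as the last step left them, time stands still between calls to the robot, and variables do not carry over. Pictures are saved under pics/ and viewed, and the job is handed in when it is done.

```bash
mkdir -p pics; ls; python3 - <<'E'
from workcell import bot
import cv2,json
s=bot.observe()
for k,v in s.items(): print(k,v)
for n in ("side","top","wrist"):
    print(n,bot.camera_info(n))
    im=bot.grab_frame(n); cv2.imwrite(f"pics/{n}0.png",im[:,:,::-1])
E
```

```text
pics
clock 0.0
qpos [ 1.24484413  0.52198898 -0.03635091  1.59998257  0.02121352  1.02108805
 -0.1127953 ]
qd [ 0.00155111 -0.00191965  0.00063031 -0.00014096  0.00023996  0.00085601
  0.00110823]
joint_efforts [-7.79072197e-04 -9.27136016e+01  1.97946019e+00 -3.69934165e+01
  1.77843153e-02  8.23680457e-03 -7.73483634e-06]
position [ 0.1580024  -0.60436685  0.23075017]
tool_rot [-1.57087240e+00  1.07880722e-03 -1.31502245e+00]
force [ 0.29964308 -0.31840804 -0.6054493 ]
moment [-0.00047541  0.02686706  0.00838544]
grip_width 0.08544690627710498
side {'fx': 402.4588433407048, 'fy': 402.4588433407048, 'cx': 322.677414205217, 'cy': 205.99853268351038, 'dist': array([0.00177454, 0.        , 0.        , 0.        , 0.        ]), 'rvec': array([ 2.22671519, -0.43146399,  0.21324913]), 'tvec': array([-0.5532686 ,  0.19097107,  0.86791133])}
top {'fx': 478.94280394579255, 'fy': 478.94280394579255, 'cx': 326.4871771866174, 'cy': 193.998694244863, 'dist': array([-0.0857666,  0.       ,  0.       ,  0.       ,  0.       ]), 'rvec': array([ 2.16318957, -2.10788872,  0.17850141]), 'tvec': array([-0.02037248,  0.57974427,  1.17931076])}
wrist {'fx': 298.6257462730994, 'fy': 298.6257462730994, 'cx': 323.8543827277495, 'cy': 198.3505341787905, 'dist': array([-0.01362878,  0.        ,  0.        ,  0.        ,  0.        ]), 'rvec': array([-2.29818307,  1.77530654,  0.2558727 ]), 'tvec': array([-0.62543836, -0.03514229,  0.37814695])}
```

View pics/side0.png

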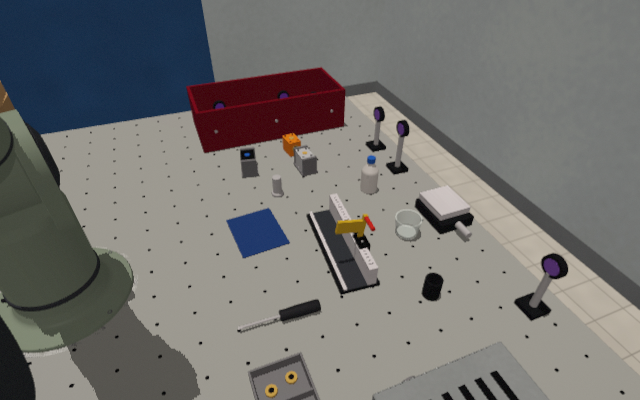

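View pics/top0.png

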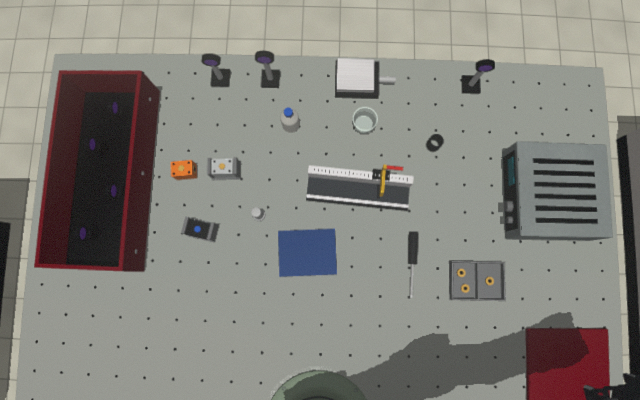

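View pics/wrist0.png

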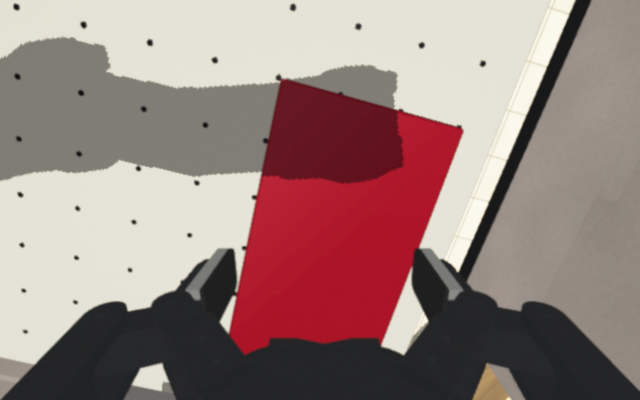

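```bash
cat > h.py <<'E'
from workcell import bot
import numpy as np, cv2
from scipy.spatial.transform import Rotation as Rn
def ci(n):
    c=bot.camera_info(n)
    K=np.array([[c['fx'],0,c['cx']],[0,c['fy'],c['cy']],[0,0,1]]);return K,np.array(c['dist']),np.array(c['rvec']),np.array(c['tvec'])
def p2w(cam,uv,z):
    K,d,r,t=cam if isinstance(cam,tuple) else ci(cam)
    uv=np.array(uv,float).reshape(-1,1,2)
    n=cv2.undistortPoints(uv,K,d).reshape(-1,2)
    R=cv2.Rodrigues(r)[0]; C=-R.T@t
    D=np.c_[n,np.ones(len(n))]@R
    return C+D*((z-C[2])/D[:,2])[:,None]
def w2p(cam,P):
    K,d,r,t=cam if isinstance(cam,tuple) else ci(cam)
    return cv2.projectPoints(np.array(P,float).reshape(-1,1,3),r,t,K,d)[0].reshape(-1,2)
def shot(n,f,crop=None,sc=1):
    im=bot.grab_frame(n); cv2.imwrite(f"pics/{f}_full.png",im[:,:,::-1]); docrop(f"pics/{f}_full.png",f"pics/{f}.png",crop,sc)
def docrop(a,b,crop,sc):
    im=cv2.imread(a)
    if crop: x0,y0,x1,y1=crop; im=im[y0:y1,x0:x1]
    cv2.imwrite(b,cv2.resize(im,None,fx=sc,fy=sc,interpolation=cv2.INTER_CUBIC))
def tr(yawaxes=None):
    s=bot.observe(); return s['position'],Rn.from_euler('xyz',s['tool_rot']).as_matrix()
E
python3 - <<'E'
from h import *
docrop("pics/top0.png","pics/ch.png",(300,150,430,220),6)
docrop("pics/top0.png","pics/bl.png",(160,140,270,250),5)
p,R=tr();print(R.round(3))
E
```

```text
[[ 0.253 -0.     0.967]
 [-0.967  0.001  0.253]
 [-0.001 -1.    -0.   ]]
```

View pics/ch.png

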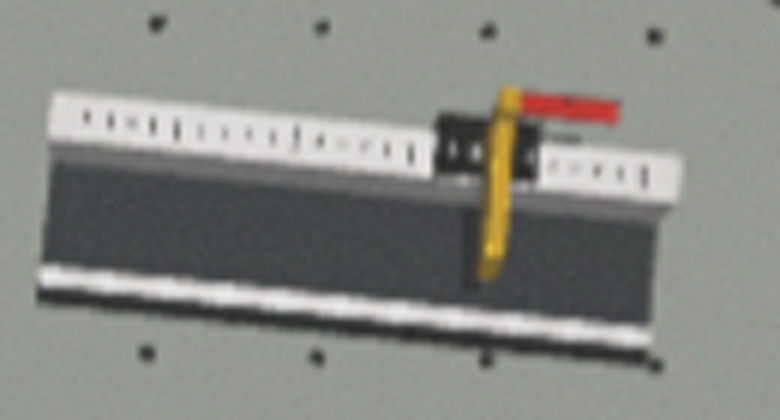

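View pics/bl.png

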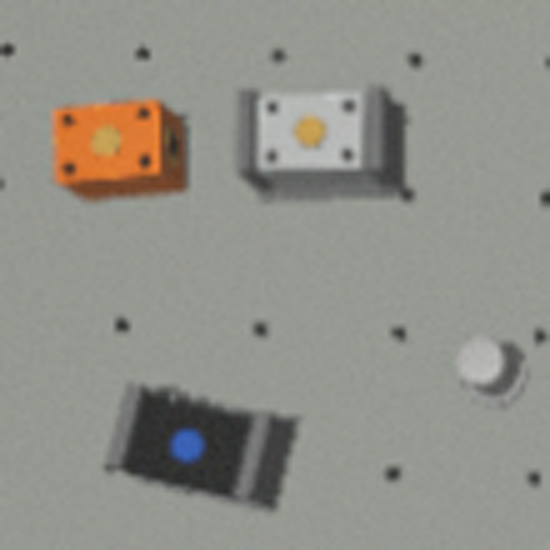

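```bash
python3 - <<'E'
from h import *
f=lambda L,s,o:(np.array(L,float)+.5)/s-.5+np.array(o)
c=p2w('top',f([(52,92),(683,157),(680,205),(50,143)],6,(300,150)),.06); print('fence',c.round(4))
print('lip',p2w('top',f([(38,263),(652,325),(652,348),(36,290)],6,(300,150)),.016).round(4))
d=(c[0]-c[1]+c[3]-c[2])[:2]; a=np.arctan2(-d[0],d[1]); print('yaw',a, 'len',np.hypot(*d)/2)
fx=np.array([np.cos(a),np.sin(a)]);fy=np.array([-np.sin(a),np.cos(a)])
m=c[:,:2].mean(0); O=m-34e-3*fx; print('channel origin',O)
b=p2w('top',f([(259,91),(364,92),(364,169),(259,171)],5,(160,140)),.056); print('block',b.round(4),b.mean(0))
d=(b[0]-b[1]+b[3]-b[2])[:2]; print('byaw',np.arctan2(-d[0],d[1]),'len',np.hypot(*d)/2)
print('apert',p2w('top',f([(310,131)],5,(160,140)),.056))
h=p2w('top',f([(523,105),(620,112),(571,108),(504,150),(508,100),(489,270)],6,(300,150)),.136)
print('pin',h,((h[:,:2]-O)@np.c_[fx,fy]).round(4))
h=p2w('top',f([(435,145),(540,155)],6,(300,150)),.066);print('hinge brack',((h[:,:2]-O)@np.c_[fx,fy]).round(4))
E
```

```text
fence [[ 0.6524  0.0433  0.06  ]
 [ 0.6313 -0.2269  0.06  ]
 [ 0.6104 -0.2255  0.06  ]
 [ 0.6302  0.0435  0.06  ]]
lip [[ 0.5856  0.0488  0.016 ]
 [ 0.5651 -0.221   0.016 ]
 [ 0.5549 -0.2209  0.016 ]
 [ 0.5736  0.0493  0.016 ]]
yaw -0.0756646517693714 len 0.27034529849580374
channel origin [ 0.59718715 -0.08882767]
block [[0.666  0.2951 0.056 ]
 [0.6668 0.2403 0.056 ]
 [0.6261 0.2379 0.056 ]
 [0.6237 0.2923 0.056 ]] [0.6456444  0.26640558 0.056     ]
byaw 0.028853410348975407 len 0.054608451419274597
apert [[0.64542855 0.26713425 0.056     ]]
pin [[ 0.63477667 -0.14858077  0.136     ]
 [ 0.63298726 -0.18760438  0.136     ]
 [ 0.63408011 -0.16788201  0.136     ]
 [ 0.61615314 -0.14103924  0.136     ]
 [ 0.63666269 -0.14254504  0.136     ]
 [ 0.56739155 -0.13534478  0.136     ]] [[ 0.042  -0.0567]
 [ 0.0432 -0.0958]
 [ 0.0428 -0.076 ]
 [ 0.0229 -0.0506]
 [ 0.0434 -0.0506]
 [-0.0262 -0.0486]]
hinge brack [[ 0.0375 -0.0285]
 [ 0.0377 -0.0733]]
```

```bash
python3 - <<'E'
from h import *
a=-.0757;fx=np.array([np.cos(a),np.sin(a),0]);fy=np.array([-np.sin(a),np.cos(a),0]);O=np.array([.5972,-.0888,0])
ch=lambda x,y,z:O+fx*x+fy*y+np.array([0,0,z])
im=cv2.imread("pics/side0.png")
hy=-.050;an=1.74
P=[ch(.033-.058*np.cos(an),hy-.026+dy,.078+.058*np.sin(an)) for dy in(-.02,0,.02)]+[ch(.024,.135,.06),ch(.024,-.135,.06),ch(.044,.135,.06),ch(.044,-.135,.06)]
Q=w2p('side',P);print(Q.round(1))
b=np.array([.6456,.2664,0]);B=[b+np.array([x,y,.056]) for x in(-.02,.02) for y in(-.028,.028)]
Q=np.r_[Q,w2p('side',B)]
s=4;x0,y0=280,130
c=cv2.resize(im[y0:y0+150,x0:x0+110],None,fx=s,fy=s,interpolation=cv2.INTER_CUBIC)
for q in Q: cv2.circle(c,tuple(((q+.5-(x0,y0))*s).astype(int)),3,(0,255,0),1)
cv2.imwrite("pics/sc.png",c)
print('mat',p2w('top',[(278,231),(335.5,229),(337,274.5),(279.5,276.5)],.003).round(3))
E
```

```text
[[373.  229.8]
 [369.3 223.6]
 [365.6 217.7]
 [328.6 194.8]
 [369.1 269.8]
 [335.9 193.4]
 [377.8 267.6]]
mat [[ 0.486  0.119  0.003]
 [ 0.495 -0.031  0.003]
 [ 0.377 -0.038  0.003]
 [ 0.368  0.111  0.003]]
```

View pics/sc.png

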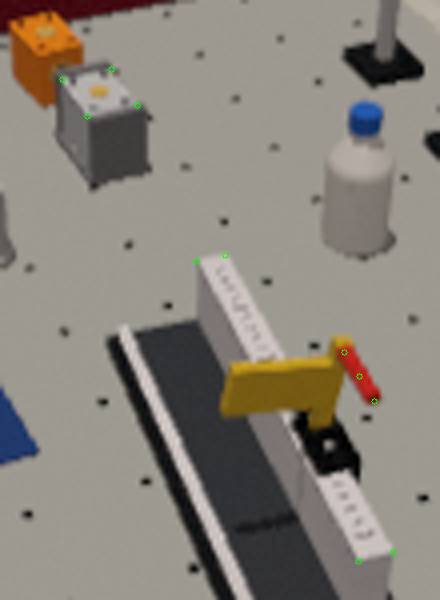

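```bash
R='{"hand":0.5,"dx":-302,"dy":0,"dz":571,"yaw":-1.239}'; python3 -m crank '[{"hand":0.5,"dx":-302,"dy":-10,"dz":571,"yaw":-1.239},{"hand":0.5,"dx":-302,"dy":-10,"dz":571,"yaw":-1.239},{"hand":0.5,"dx":-302,"dy":-10,"dz":571,"yaw":-1.239},{"hand":0.5,"dx":-302,"dy":-10,"dz":571,"yaw":-1.239},{"hand":0.5,"dx":-302,"dy":-10,"dz":571,"yaw":-1.239},{"hand":0.5,"dx":-302,"dy":-10,"dz":571,"yaw":-1.239},{"hand":0.5,"dx":-302,"dy":-10,"dz":571,"yaw":-1.239},{"hand":0.5,"dx":-302,"dy":-10,"dz":571,"yaw":-1.239},{"hand":0.5,"dx":-302,"dy":-10,"dz":571,"yaw":-1.239},{"hand":0.5,"dx":-302,"dy":-10,"dz":571,"yaw":-1.239},{"hand":0.5,"dx":-302,"dy":-10,"dz":571,"yaw":-1.239},{"hand":0.5,"dx":-302,"dy":-10,"dz":571,"yaw":-1.239}]' 25
python3 -c "
from h import *
p,R=tr();print(p,R.round(3));print(bot.observe()['qpos'].round(2));print(R.T@(np.array([.634,-.168,.22])-p)*1000)"
```

```text
clock: 1.15
position: [0.5276, -0.2653, 0.239]
tool_rot: [-1.571, 0.0, -0.076]
force: [0.1, -1.4, 0.8]
grip_width: 0.0426
[ 0.52755195 -0.26529114  0.23899131] [[ 0.997 -0.     0.076]
 [-0.076  0.     0.997]
 [-0.    -1.     0.   ]]
[ 0.67  0.49 -0.43  1.67  0.23  1.04  0.09]
[ 98.79352482  18.98309182 105.056674  ]
```

```bash
python3 -m crank '[{"hand":0.5,"dx":99,"dy":10,"dz":105,"yaw":0},{"hand":0.5,"dx":99,"dy":10,"dz":105,"yaw":0},{"hand":0.5,"dx":99,"dy":10,"dz":105,"yaw":0},{"hand":0.5,"dx":99,"dy":10,"dz":105,"yaw":0},{"hand":0.5,"dx":99,"dy":10,"dz":105,"yaw":0},{"hand":0.5,"dx":99,"dy":10,"dz":105,"yaw":0}]'
python3 -c "
from h import *
p,R=tr();print(p,R.round(3));print(R.T@(np.array([.6341,-.1679,.114])-p)*1000)
shot('wrist','w1');p=np.array([.6341,-.1679,.136]);print(w2p('wrist',[p]))"
```

```text
clock: 1.65
position: [0.6336, -0.1682, 0.2283]
tool_rot: [-1.57, 0.001, -0.074]
force: [-1.0, -0.6, 0.5]
grip_width: 0.0425
[ 0.63359627 -0.16822447  0.22829991] [[ 0.997 -0.001  0.074]
 [-0.074  0.001  0.997]
 [-0.001 -1.     0.001]]
[  0.589522   114.29957083   0.29865867]
[[323.70617169 198.88998157]]
```

View pics/w1.png

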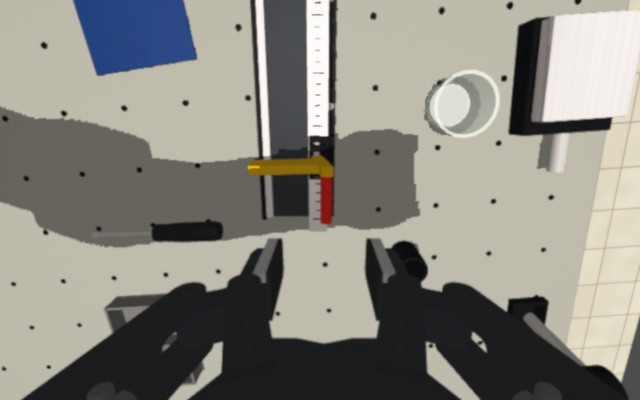

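```bash
python3 -m crank '[{"hand":0.5,"dx":1,"dy":40,"dz":0,"yaw":0},{"hand":0.5,"dx":1,"dy":80,"dz":0,"yaw":0},{"hand":0.5,"dx":1,"dy":105,"dz":0,"yaw":0},{"hand":0.5,"dx":1,"dy":114,"dz":0,"yaw":0},{"hand":0.7,"dx":1,"dy":114,"dz":0,"yaw":0},{"hand":1,"dx":1,"dy":114,"dz":0,"yaw":0},{"hand":1,"dx":1,"dy":114,"dz":0,"yaw":0},{"hand":1,"dx":1,"dy":114,"dz":0,"yaw":0},{"hand":1,"dx":1,"dy":114,"dz":0,"yaw":0}]' 25
python3 -c "
from h import *
shot('side','s1',(300,130,460,250),5);shot('wrist','w2')"
```

```text
clock: 2.45
position: [0.6351, -0.1703, 0.117]
tool_rot: [-1.572, -0.003, -0.077]
force: [-1.8, -1.9, 7.7]
grip_width: 0.0089
```

View pics/s1.png

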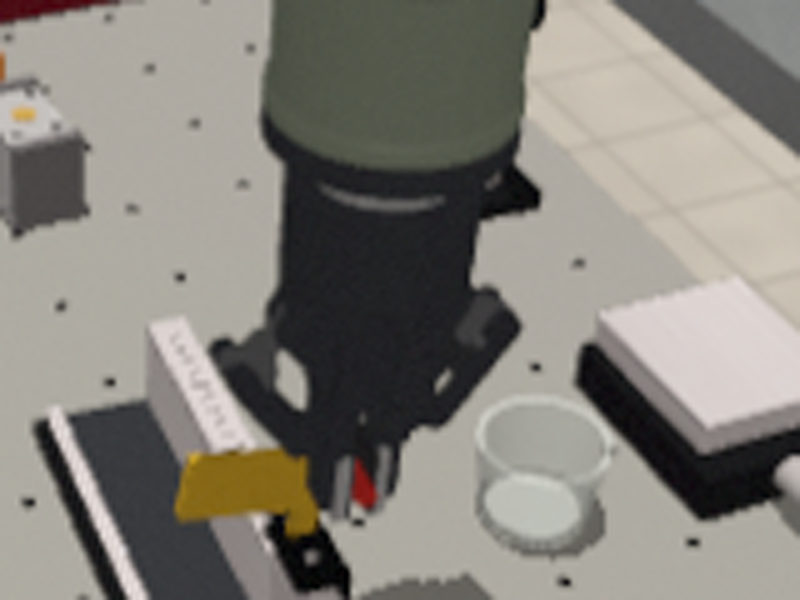

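View pics/w2.png

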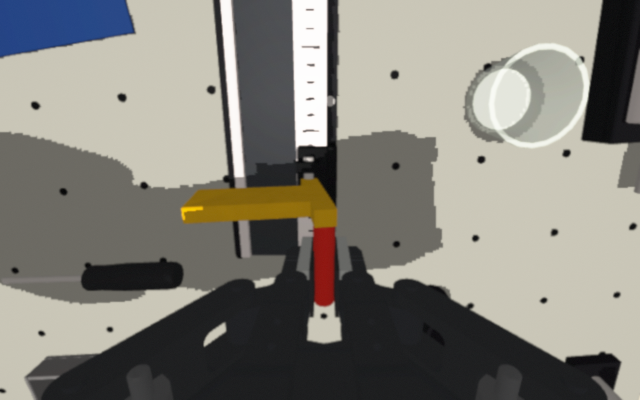

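```bash
python3 -m crank '[{"hand":1,"dx":-11,"dy":-1,"dz":0,"yaw":0},{"hand":1,"dx":-21,"dy":0,"dz":0,"yaw":0},{"hand":1,"dx":-32,"dy":3,"dz":0,"yaw":0},{"hand":1,"dx":-42,"dy":8,"dz":0,"yaw":0},{"hand":1,"dx":-51,"dy":15,"dz":0,"yaw":0},{"hand":1,"dx":-59,"dy":24,"dz":0,"yaw":0},{"hand":1,"dx":-64,"dy":34,"dz":0,"yaw":0}]' 
python3 -c "
from h import *
shot('side','s2',(300,130,460,250),5);shot('wrist','w3')"
```

```text
clock: 3.13
position: [0.5715, -0.165, 0.0826]
tool_rot: [-1.571, -0.004, -0.076]
force: [6.0, -1.5, 2.3]
grip_width: 0.009
```

View pics/s2.png

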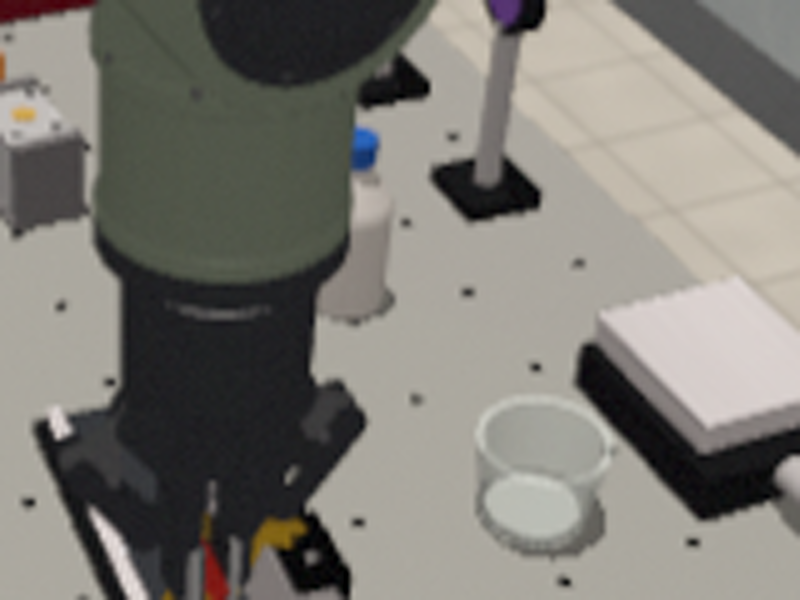

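```bash
python3 -m crank '[{"hand":1,"dx":-3,"dy":11,"dz":0,"yaw":0},{"hand":1,"dx":-5,"dy":20,"dz":0,"yaw":0},{"hand":1,"dx":-5,"dy":23,"dz":0,"yaw":0},{"hand":1,"dx":-5,"dy":26,"dz":0,"yaw":0},{"hand":1,"dx":-5,"dy":26,"dz":0,"yaw":0}]' 
python3 -c "
from h import *
shot('wrist','w4')"
```

```text
clock: 3.65
position: [0.5679, -0.165, 0.0574]
tool_rot: [-1.572, -0.005, -0.076]
force: [1.7, -2.9, 24.8]
grip_width: 0.0087
```

View pics/w4.png

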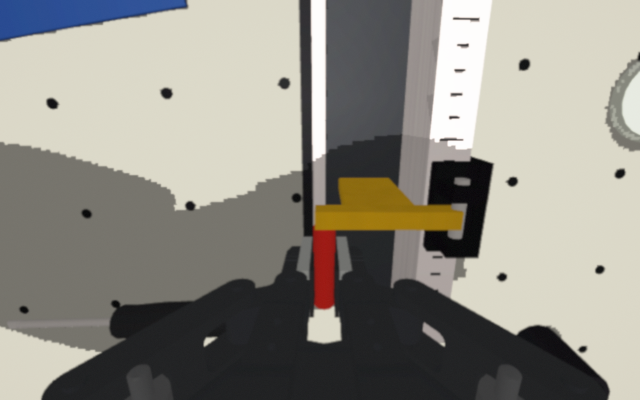

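```bash
python3 -m crank '[{"hand":0.6,"dx":0,"dy":-4,"dz":0,"yaw":0},{"hand":0.6,"dx":0,"dy":-4,"dz":0,"yaw":0},{"hand":0.6,"dx":0,"dy":-4,"dz":0,"yaw":0},{"hand":0.6,"dx":0,"dy":-10,"dz":0,"yaw":0},{"hand":0.4,"dx":0,"dy":-40,"dz":0,"yaw":0},{"hand":0.2,"dx":0,"dy":-80,"dz":0,"yaw":0},{"hand":0,"dx":0,"dy":-120,"dz":0,"yaw":0},{"hand":0,"dx":0,"dy":-160,"dz":0,"yaw":0}]' 
python3 -c "
from h import *
shot('wrist','w5');p,R=tr();print(p)"
```

```text
clock: 4.37
position: [0.5649, -0.1641, 0.217]
tool_rot: [-1.57, 0.001, -0.076]
force: [0.6, -0.8, 0.5]
grip_width: 0.08
[ 0.56789572 -0.16446316  0.22476167]
```

View pics/w5.png

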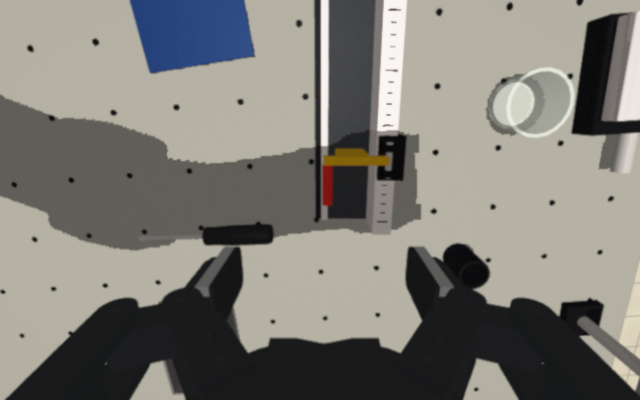

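```bash
python3 -m crank '[{"hand":0,"dx":44,"dy":0,"dz":436,"yaw":-0.105},{"hand":0,"dx":44,"dy":0,"dz":436,"yaw":-0.105},{"hand":0,"dx":44,"dy":0,"dz":436,"yaw":-0.105},{"hand":0,"dx":44,"dy":0,"dz":436,"yaw":-0.105},{"hand":0,"dx":44,"dy":0,"dz":436,"yaw":-0.105},{"hand":0,"dx":44,"dy":0,"dz":436,"yaw":-0.105},{"hand":0,"dx":44,"dy":0,"dz":436,"yaw":-0.105},{"hand":0,"dx":44,"dy":0,"dz":436,"yaw":-0.105},{"hand":0,"dx":44,"dy":0,"dz":436,"yaw":-0.105},{"hand":0,"dx":44,"dy":0,"dz":436,"yaw":-0.105},{"hand":0,"dx":44,"dy":0,"dz":436,"yaw":-0.105},{"hand":0,"dx":44,"dy":0,"dz":436,"yaw":-0.105}]' 
python3 -c "
from h import *
shot('wrist','w6');print(w2p('wrist',[[.6456,.2664,.056]]));p,R=tr();print(p,bot.observe()['qpos'].round(2))
import pickle;pickle.dump(ci('wrist'),open('w6.pkl','wb'))"
```

```text
clock: 5.42
position: [0.6409, 0.2735, 0.2146]
tool_rot: [-1.568, 0.001, 0.035]
force: [-0.2, 0.2, 0.4]
grip_width: 0.0858
[[326.80998225 186.15565413]]
[0.64141871 0.27025014 0.21455603] [-0.2   0.69 -0.49  1.39  0.33  1.14 -0.69]
```

View pics/w6.png

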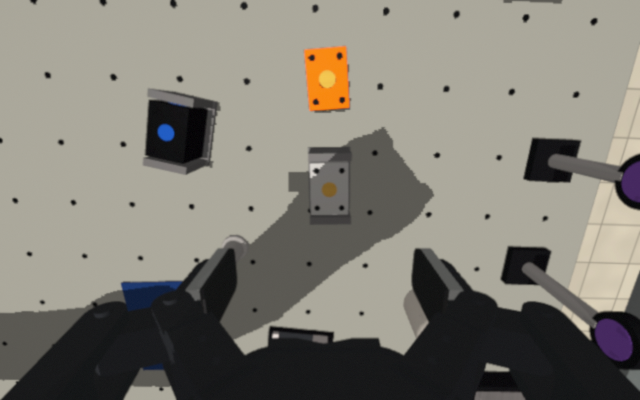

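```bash
python3 -c "
from h import *
docrop('pics/w6_full.png','pics/w6c.png',(290,130,370,240),5)"
```

```text
(no output)
```

View pics/w6c.png

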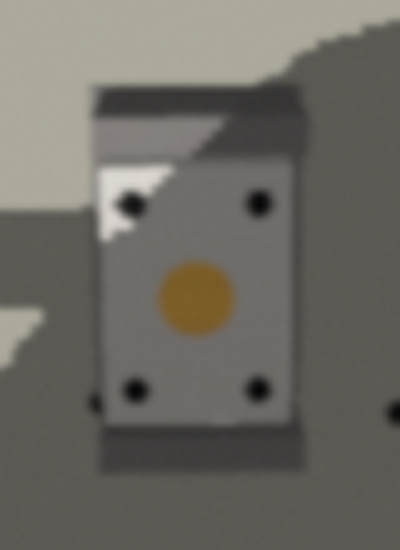

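```bash
python3 -c "
from h import *
import pickle
c=pickle.load(open('w6.pkl','rb'))
f=lambda L,s,o:(np.array(L,float)+.5)/s-.5+np.array(o)
b=p2w(c,f([(132,204),(259,204),(136,390),(258,390),(197,299)],5,(290,130)),.056);print(b.round(4))
b2=p2w(ci('wrist'),f([(197,299)],5,(290,130)),.056);print(b2)
d=(b[0]+b[1]-b[2]-b[3])[:2];print(np.arctan2(-d[0],d[1]))
p,R=tr();print(p,Rn.from_matrix(R).as_euler('xyz'));t=np.r_[b[:4,:2].mean(0),.012];print(R.T@(t-p)*1000)"
```

```text
[[0.634  0.2826 0.056 ]
 [0.6599 0.2834 0.056 ]
 [0.6358 0.2427 0.056 ]
 [0.6617 0.2435 0.056 ]
 [0.648  0.263  0.056 ]]
[[0.64799877 0.26300164 0.056     ]]
0.04502123106828523
[0.64141871 0.27025014 0.21455603] [-1.56974925e+00  1.16325016e-03  3.29809448e-02]
[  6.41971018 202.54085129  -7.60486672]
```

```bash
python3 -m crank '[{"hand":0,"dx":5,"dy":40,"dz":-5,"yaw":-0.005},{"hand":0,"dx":5,"dy":80,"dz":-5,"yaw":-0.005},{"hand":0,"dx":5,"dy":95,"dz":-5,"yaw":-0.005},{"hand":0,"dx":5,"dy":95,"dz":-5,"yaw":-0.005},{"hand":0,"dx":5,"dy":95,"dz":-5,"yaw":-0.005}]' 
python3 -c "
from h import *
shot('wrist','w7',(220,180,420,330),4);p,R=tr();print(p,bot.observe()['tool_rot'])
import pickle;pickle.dump(ci('wrist'),open('w7.pkl','wb'))
shot('side','s3',(230,90,390,210),5)"
```

```text
clock: 5.88
position: [0.6477, 0.2619, 0.1209]
tool_rot: [-1.571, 0.0, 0.033]
force: [-0.6, 0.8, 0.1]
grip_width: 0.0853
[0.64830066 0.26236913 0.12210114] [-1.56993199 -0.00158366  0.0335667 ]
```

View pics/w7.png

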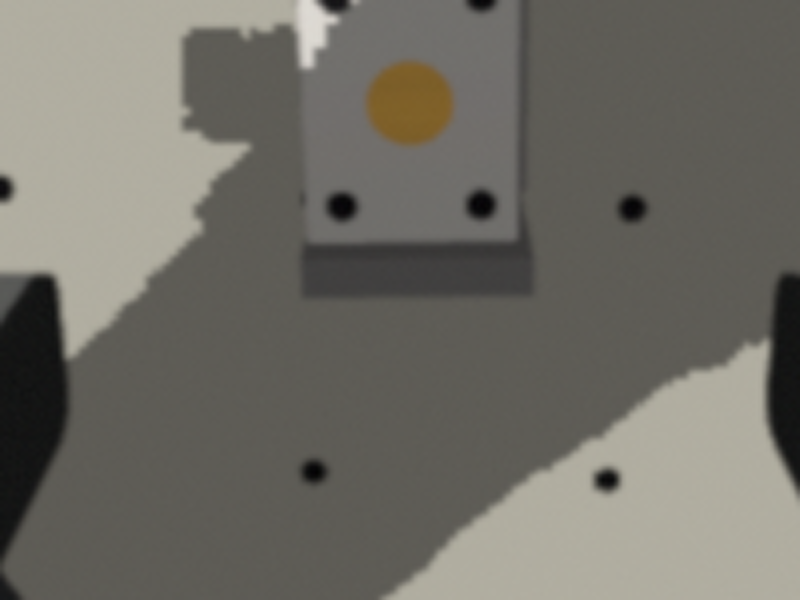

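View pics/s3.png

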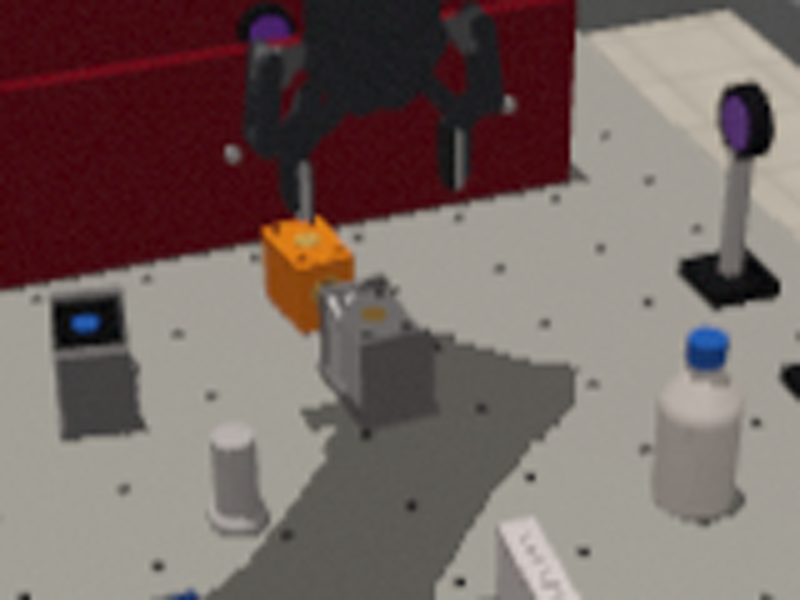

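```bash
python3 -c "
from h import *
import pickle
c=pickle.load(open('w7.pkl','rb'))
f=lambda L,s,o:(np.array(L,float)+.5)/s-.5+np.array(o)
b=p2w(c,f([(342,206),(481,204),(411,103),(305,243),(519,241)],4,(220,180)),.056);print(b.round(4),bot.observe()['position'])
d=b[1]-b[0];print(np.arctan2(d[1],d[0]))"
```

```text
[[0.6361 0.2463 0.056 ]
 [0.6621 0.2476 0.056 ]
 [0.6484 0.267  0.056 ]
 [0.6292 0.2386 0.056 ]
 [0.6697 0.2403 0.056 ]] [0.64855041 0.26260367 0.12258441]
0.047833248102354065
```

```bash
python3 -m crank '[{"hand":0,"dx":0,"dy":35,"dz":4,"yaw":-0.01},{"hand":0,"dx":0,"dy":70,"dz":4,"yaw":-0.01},{"hand":0,"dx":0,"dy":98,"dz":4,"yaw":-0.01},{"hand":0,"dx":0,"dy":109,"dz":4,"yaw":-0.01},{"hand":0,"dx":0,"dy":109,"dz":4,"yaw":-0.01},{"hand":0.3,"dx":0,"dy":109,"dz":4,"yaw":-0.01},{"hand":0.7,"dx":0,"dy":109,"dz":4,"yaw":-0.01},{"hand":0.7,"dx":0,"dy":109,"dz":4,"yaw":-0.01},{"hand":0.7,"dx":0,"dy":109,"dz":4,"yaw":-0.01},{"hand":0.7,"dx":0,"dy":109,"dz":4,"yaw":-0.01}]' 50
python3 -c "
from h import *
shot('side','s4',(230,90,390,210),5)"
```

```text
clock: 6.82
position: [0.6482, 0.2665, 0.0129]
tool_rot: [-1.57, -0.002, 0.044]
force: [-2.2, -1.1, 12.8]
grip_width: 0.0392
```

View pics/s4.png

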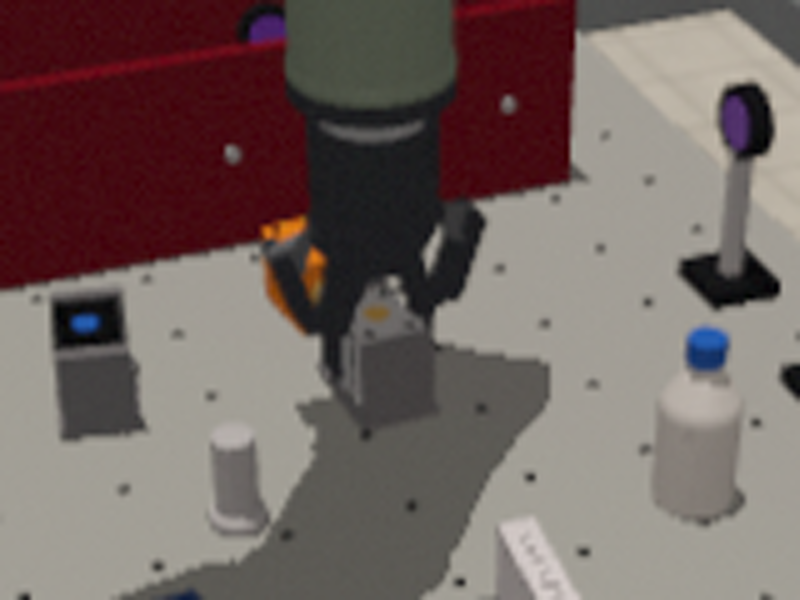

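```bash
python3 -m crank '[{"hand":0.7,"dx":0,"dy":-15,"dz":0,"yaw":0},{"hand":0.7,"dx":0,"dy":-45,"dz":0,"yaw":0},{"hand":0.7,"dx":0,"dy":-85,"dz":0,"yaw":0},{"hand":0.7,"dx":0,"dy":-120,"dz":0,"yaw":0},{"hand":0.7,"dx":-26,"dy":-130,"dz":-27,"yaw":0.02},{"hand":0.7,"dx":-54,"dy":-130,"dz":-56,"yaw":0.04},{"hand":0.7,"dx":-82,"dy":-130,"dz":-85,"yaw":0.06},{"hand":0.7,"dx":-110,"dy":-130,"dz":-114,"yaw":0.08},{"hand":0.7,"dx":-138,"dy":-130,"dz":-143,"yaw":0.1},{"hand":0.7,"dx":-166,"dy":-130,"dz":-172,"yaw":0.12},{"hand":0.7,"dx":-194,"dy":-130,"dz":-200,"yaw":0.12},{"hand":0.7,"dx":-211,"dy":-130,"dz":-217,"yaw":0.12}]'
python3 -c "
from h import *
shot('wrist','w8',(120,0,520,400),1.5);p,R=tr();print(p,bot.observe()['tool_rot'],bot.observe()['grip_width'])"
```

```text
clock: 7.87
position: [0.4434, 0.0371, 0.1419]
tool_rot: [-1.573, 0.0, -0.078]
force: [1.3, -0.2, -3.1]
grip_width: 0.0397
[0.44133016 0.0344654  0.14169061] [-1.57494612  0.00203601 -0.07951579] 0.039629168172785584
```

View pics/w8.png

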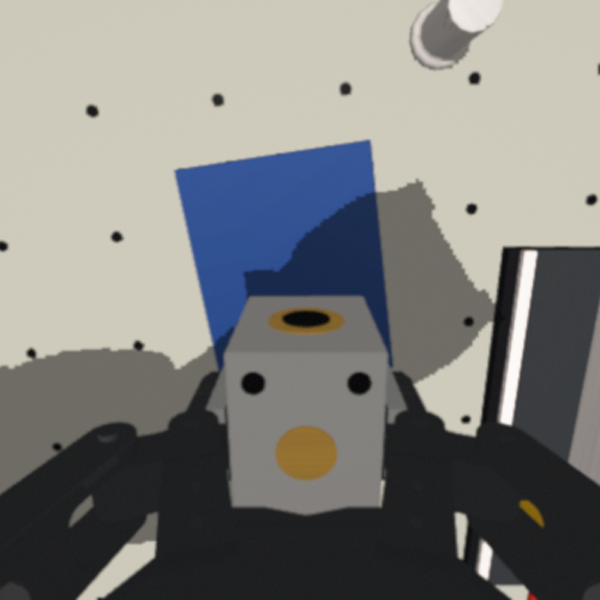

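```bash
python3 -m crank '[{"hand":0.7,"dx":5,"dy":35,"dz":0,"yaw":0},{"hand":0.7,"dx":5,"dy":70,"dz":0,"yaw":0},{"hand":0.7,"dx":5,"dy":100,"dz":0,"yaw":0},{"hand":0.7,"dx":5,"dy":118,"dz":0,"yaw":0},{"hand":0.7,"dx":5,"dy":125,"dz":0,"yaw":0},{"hand":0.7,"dx":5,"dy":128,"dz":0,"yaw":0},{"hand":0.7,"dx":5,"dy":128,"dz":0,"yaw":0}]'

```

```text
clock: 8.5
position: [0.4516, 0.04, 0.0137]
tool_rot: [-1.571, -0.001, -0.076]
force: [-0.6, -0.9, -3.7]
grip_width: 0.0392
```

```bash
python3 -m crank '[{"hand":0.7,"dx":0,"dy":1.5,"dz":0,"yaw":0},{"hand":0.7,"dx":0,"dy":3,"dz":0,"yaw":0},{"hand":0.7,"dx":0,"dy":4,"dz":0,"yaw":0},{"hand":0.7,"dx":0,"dy":4,"dz":0,"yaw":0}]'

```

```text
clock: 8.83
position: [0.4518, 0.0396, 0.0099]
tool_rot: [-1.571, -0.002, -0.076]
force: [-0.5, -0.9, 6.1]
grip_width: 0.0398
```

```bash
python3 -m crank '[{"hand":0.3,"dx":0,"dy":0,"dz":0,"yaw":0},{"hand":0,"dx":0,"dy":0,"dz":0,"yaw":0},{"hand":0,"dx":0,"dy":0,"dz":0,"yaw":0},{"hand":0,"dx":0,"dy":-20,"dz":0,"yaw":0},{"hand":0,"dx":0,"dy":-55,"dz":0,"yaw":0},{"hand":0,"dx":0,"dy":-90,"dz":0,"yaw":0},{"hand":0,"dx":0,"dy":-110,"dz":0,"yaw":-0.1},{"hand":0,"dx":0,"dy":-110,"dz":0,"yaw":-0.2},{"hand":0,"dx":0,"dy":-110,"dz":0,"yaw":-0.32},{"hand":0,"dx":0,"dy":-110,"dz":0,"yaw":-0.44},{"hand":0,"dx":0,"dy":-110,"dz":0,"yaw":-0.56},{"hand":0,"dx":0,"dy":-110,"dz":0,"yaw":-0.68}]'
python3 -m crank '[{"hand":0,"yaw":-0.12},{"hand":0,"yaw":-0.24},{"hand":0,"yaw":-0.36},{"hand":0,"yaw":-0.48},{"hand":0,"yaw":-0.6},{"hand":0,"yaw":-0.72},{"hand":0,"yaw":-0.84},{"hand":0,"yaw":-0.891},{"hand":0,"yaw":-0.891},{"hand":0,"yaw":-0.891}]'
python3 -c "
from h import *
shot('wrist','w9');c=ci('wrist');p,R=tr();print(p,bot.observe()['tool_rot'],bot.observe()['qpos'].round(2));print(w2p(c,[[.4518,.0396,.053]]))
import pickle;pickle.dump(c,open('w9.pkl','wb'));shot('top','t9',(260,180,380,300),5)"
```

```text
clock: 9.83
position: [0.4512, 0.0396, 0.1192]
tool_rot: [-1.571, -0.0, 0.61]
force: [-0.8, 0.3, -0.0]
grip_width: 0.0851
[0.45114052 0.03953903 0.11910573] [-1.57097216e+00  2.26455318e-05  6.19093154e-01] [ 0.3   0.5  -0.66  2.11  0.49  0.68 -0.07]
[[323.75374107 211.04596574]]$[0]: bad value
```

View pics/w9.png

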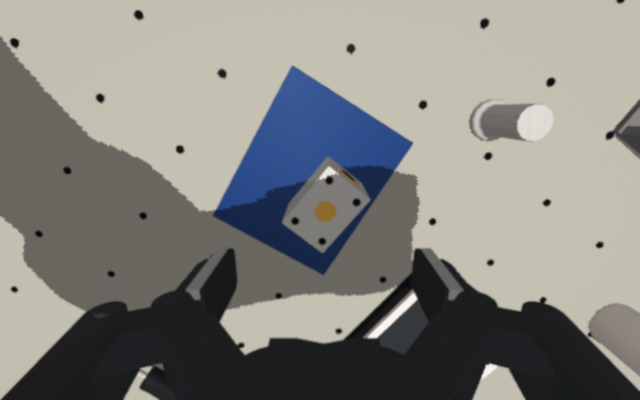

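```bash
python3 -m crank '[{"hand":0,"dx":0,"dy":0,"dz":0,"yaw":-0.12},{"hand":0,"dx":0,"dy":0,"dz":0,"yaw":-0.24},{"hand":0,"dx":0,"dy":0,"dz":0,"yaw":-0.36},{"hand":0,"dx":0,"dy":0,"dz":0,"yaw":-0.48},{"hand":0,"dx":0,"dy":0,"dz":0,"yaw":-0.6},{"hand":0,"dx":0,"dy":0,"dz":0,"yaw":-0.72},{"hand":0,"dx":0,"dy":0,"dz":0,"yaw":-0.84},{"hand":0,"dx":0,"dy":0,"dz":0,"yaw":-0.89},{"hand":0,"dx":0,"dy":0,"dz":0,"yaw":-0.89},{"hand":0,"dx":0,"dy":0,"dz":0,"yaw":-0.89}]'
python3 -c "
from h import *
shot('wrist','w10',(220,120,420,270),4);c=ci('wrist');p,R=tr();print(p,bot.observe()['tool_rot'],bot.observe()['qpos'].round(2));print(w2p(c,[[.4518,.0396,.053]]))
import pickle;pickle.dump(c,open('w10.pkl','wb'))"
```

```text
clock: 10.77
position: [0.4511, 0.0396, 0.119]
tool_rot: [-1.57, -0.0, 1.489]
force: [-0.3, 0.1, 0.8]
grip_width: 0.0855
[0.45106948 0.03966413 0.11899399] [-1.57058868e+00  7.79928267e-05  1.48923737e+00] [ 0.45  0.57 -0.88  2.11  0.64  0.76  0.65]
[[324.47131197 211.45080642]]
```

View pics/w10.png

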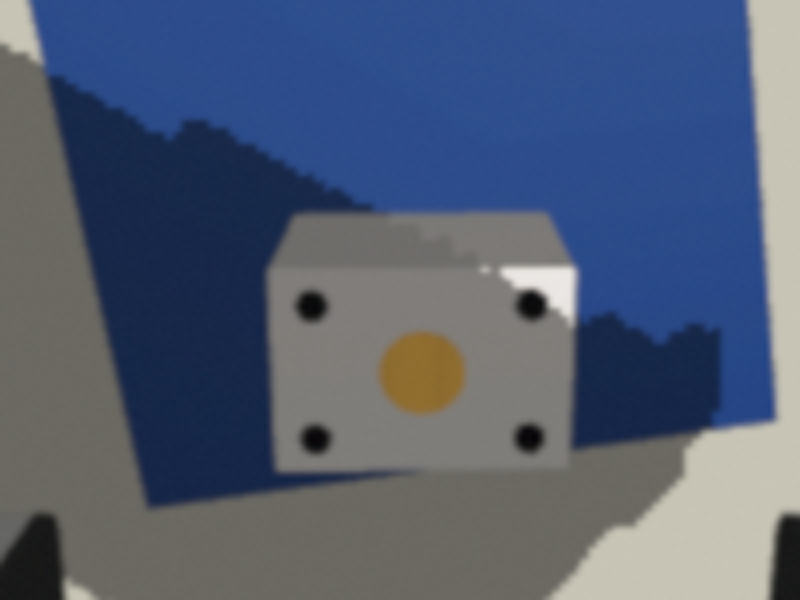

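```bash
python3 -m crank '[{"hand":0,"dx":0,"dy":35,"dz":0,"yaw":-0.006},{"hand":0,"dx":0,"dy":70,"dz":0,"yaw":-0.006},{"hand":0,"dx":0,"dy":98,"dz":0,"yaw":-0.006},{"hand":0,"dx":0,"dy":107,"dz":0,"yaw":-0.006},{"hand":0,"dx":0,"dy":107,"dz":0,"yaw":-0.006},{"hand":0.3,"dx":0,"dy":107,"dz":0,"yaw":-0.006},{"hand":0.6,"dx":0,"dy":107,"dz":0,"yaw":-0.006},{"hand":0.6,"dx":0,"dy":107,"dz":0,"yaw":-0.006},{"hand":0.6,"dx":0,"dy":107,"dz":0,"yaw":-0.006},{"hand":0.6,"dx":0,"dy":107,"dz":0,"yaw":-0.006}]' 50
```

```text
clock: 11.65
position: [0.4521, 0.0397, 0.0136]
tool_rot: [-1.573, -0.0, 1.499]
force: [-1.2, 0.1, 10.8]
grip_width: 0.0556
```

```bash
python3 -m crank '[{"hand":0.6,"dx":0,"dy":-12,"dz":0,"yaw":0},{"hand":0.6,"dx":0,"dy":-40,"dz":0,"yaw":0},{"hand":0.6,"dx":0,"dy":-75,"dz":0,"yaw":0},{"hand":0.6,"dx":-8,"dy":-92,"dz":-18,"yaw":0},{"hand":0.6,"dx":-22,"dy":-92,"dz":-48,"yaw":0},{"hand":0.6,"dx":-37,"dy":-92,"dz":-80,"yaw":0},{"hand":0.6,"dx":-52,"dy":-92,"dz":-112,"yaw":0},{"hand":0.6,"dx":-66,"dy":-92,"dz":-140,"yaw":0},{"hand":0.6,"dx":-72,"dy":-92,"dz":-152,"yaw":0},{"hand":0.6,"dx":-72,"dy":-92,"dz":-154,"yaw":0},{"hand":0.6,"dx":-72,"dy":-92,"dz":-154,"yaw":0}]'
python3 -c "
from h import *
shot('wrist','w11');c=ci('wrist');p,R=tr();print(p,bot.observe()['tool_rot'],bot.observe()['force'])
shot('side','s11',(280,130,420,250),5);shot('top','t11',(290,140,430,220),5)
import pickle;pickle.dump(c,open('w11.pkl','wb'))"
```

```text
clock: 12.57
position: [0.5999, -0.0434, 0.1047]
tool_rot: [-1.571, -0.001, 1.498]
force: [-0.0, 0.4, -4.6]
grip_width: 0.0556
[ 0.5992835  -0.04282337  0.10471964] [-1.57096615e+00 -4.47908194e-04  1.49957398e+00] [-0.16148599  0.12122293 -3.31070852]
```

View pics/w11.png

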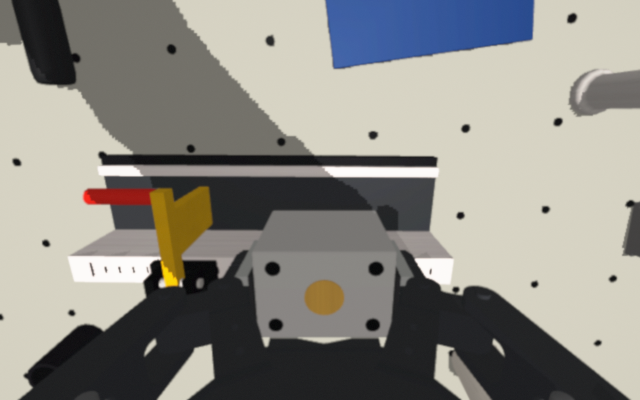

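View pics/s11.png

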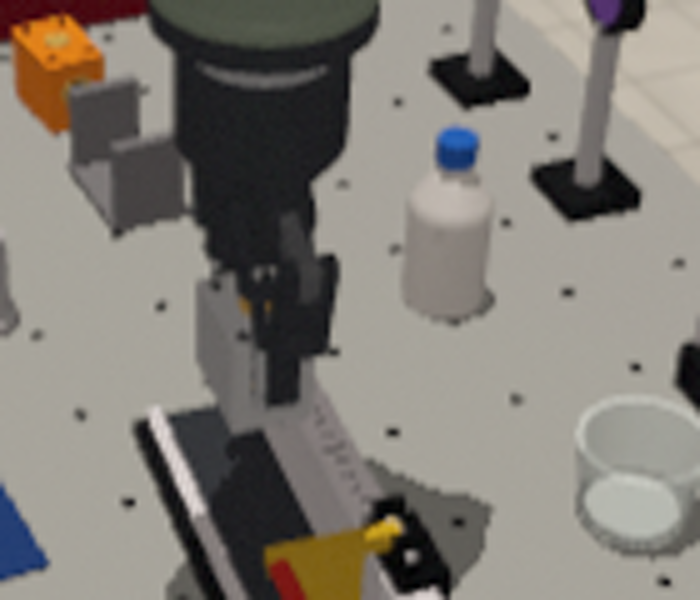

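View pics/t11.png

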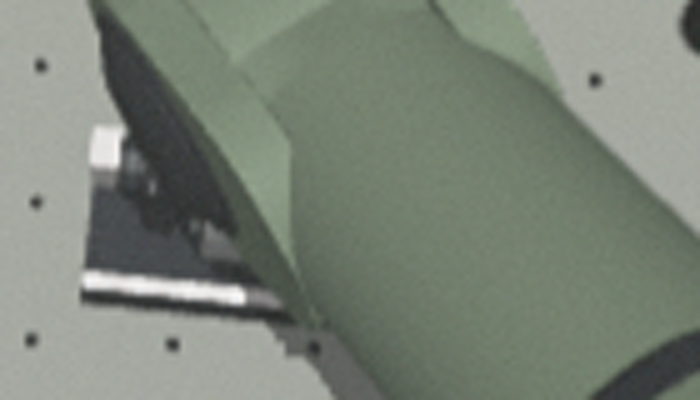

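```bash
python3 -c "
from h import *
import pickle
c=pickle.load(open('w11.pkl','rb'))
a=-.0757;fx=np.array([np.cos(a),np.sin(a)]);fy=np.array([-np.sin(a),np.cos(a)]);O=np.array([.5972,-.0888])
q=lambda uv,z:print(((p2w(c,uv,z)[:,:2]-O)@np.c_[fx,fy]*1000).round(1))
q([(105,176.5),(270,176.5),(435,177)],.016)
q([(76,257),(135,257.5),(449,258)],.06)
q([(104,281.5),(449,283)],.06)
q([(250,251),(391,251),(258,338),(390,336),(324,297)],.144)
q([(273,268),(376,268),(276,325),(373,325)],.144)
q([(165,193)],.082)
"
python3 -c "
from h import *
docrop('pics/w11_full.png','pics/w11c.png',(60,140,240,320),4)"
```

```text
[[ -21.4 -128.3]
 [ -21.8    3. ]
 [ -22.   133.3]]
[[  26.5 -127.6]
 [  26.5  -85.9]
 [  25.8  132.6]]
[[  45.8 -111.8]
 [  45.6  135. ]]
[[-20.9  17.6]
 [-21.1  70.9]
 [ 19.1  18.2]
 [ 17.8  73.2]
 [ -0.9  45.7]]
[[-13.7  26. ]
 [-13.9  65.7]
 [ 12.5  26. ]
 [ 12.4  65.9]]
[[-26.3 -45.7]]
```

View pics/w11c.png

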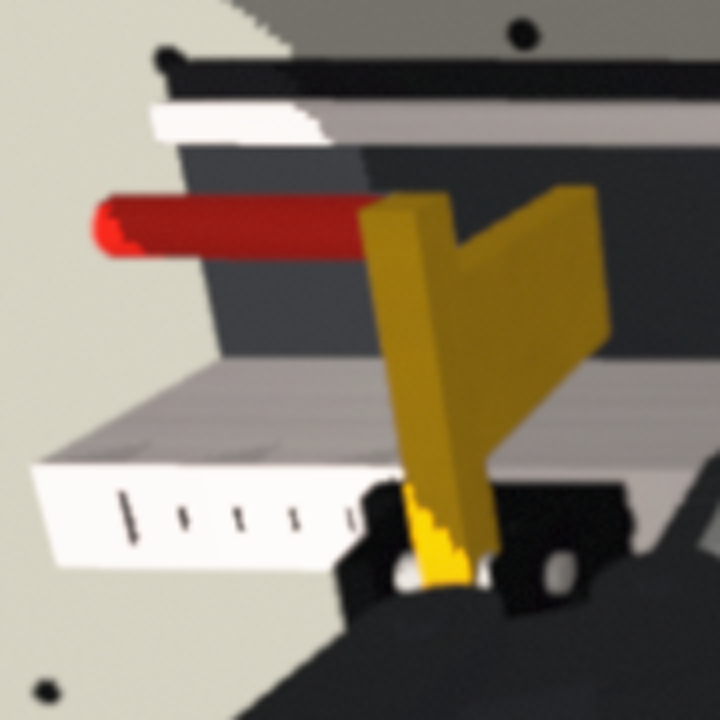

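```bash
python3 -m crank '[{"hand":0.6,"dx":0,"dy":0,"dz":-2.5,"yaw":0.004},{"hand":0.6,"dx":0,"dy":15,"dz":-2.5,"yaw":0.004},{"hand":0.6,"dx":0,"dy":30,"dz":-2.5,"yaw":0.004},{"hand":0.6,"dx":0,"dy":42,"dz":-2.5,"yaw":0.004},{"hand":0.6,"dx":0,"dy":54,"dz":-2.5,"yaw":0.004},{"hand":0.6,"dx":0,"dy":64,"dz":-2.5,"yaw":0.004},{"hand":0.6,"dx":0,"dy":70,"dz":-2.5,"yaw":0.004},{"hand":0.6,"dx":0,"dy":74,"dz":-2.5,"yaw":0.004},{"hand":0.6,"dx":0,"dy":76,"dz":-2.5,"yaw":0.004},{"hand":0.6,"dx":0,"dy":76,"dz":-2.5,"yaw":0.004}]'
python3 -c "
from h import *
shot('side','s12',(280,130,420,250),5);shot('wrist','w12')"
```

```text
clock: 13.55
position: [0.6022, -0.0431, 0.0279]
tool_rot: [-1.571, -0.0, 1.496]
force: [0.4, 0.1, -3.7]
grip_width: 0.0555
```

View pics/s12.png

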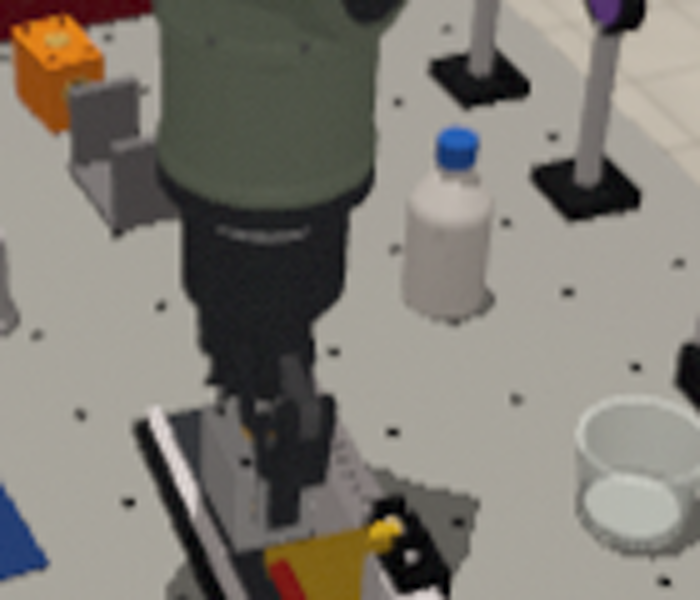

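View pics/w12.png

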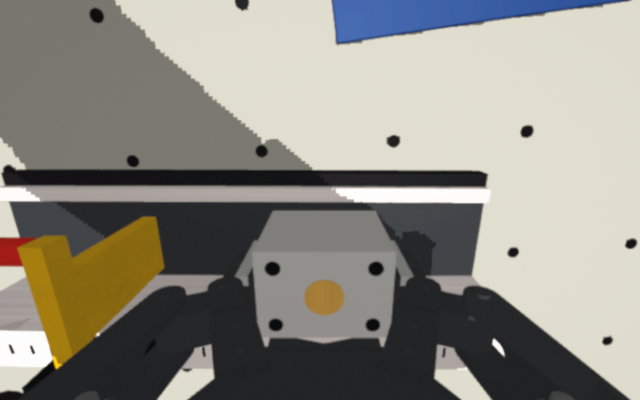

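```bash
python3 -m crank '[{"hand":0.6,"dx":0,"dy":2,"dz":0,"yaw":0},{"hand":0.6,"dx":0,"dy":4,"dz":0,"yaw":0},{"hand":0.6,"dx":0,"dy":6,"dz":0,"yaw":0},{"hand":0.6,"dx":0,"dy":7,"dz":0,"yaw":0},{"hand":0.6,"dx":0,"dy":7,"dz":0,"yaw":0}]'
```

```text
clock: 14.07
position: [0.6021, -0.0432, 0.0209]
tool_rot: [-1.571, 0.0, 1.496]
force: [-1.1, -0.6, -4.3]
grip_width: 0.0552
```

```bash
python3 -m crank '[{"hand":0.6,"dx":0,"dy":1,"dz":0,"yaw":0},{"hand":0.6,"dx":0,"dy":2,"dz":0,"yaw":0},{"hand":0.6,"dx":0,"dy":2.5,"dz":0,"yaw":0},{"hand":0.6,"dx":0,"dy":2.5,"dz":0,"yaw":0}]'
```

```text
clock: 14.4
position: [0.6022, -0.0432, 0.0206]
tool_rot: [-1.571, 0.001, 1.496]
force: [-15.9, -3.4, 40.5]
grip_width: 0.0556
```

```bash
python3 -m crank '[{"hand":0.6,"dx":0,"dy":-1.5,"dz":0,"yaw":0},{"hand":0.6,"dx":0,"dy":-1.5,"dz":0,"yaw":0},{"hand":0.2,"dx":0,"dy":-1.5,"dz":0,"yaw":0},{"hand":0.1,"dx":0,"dy":-1.5,"dz":0,"yaw":0},{"hand":0.1,"dx":0,"dy":-1.5,"dz":0,"yaw":0},{"hand":0.05,"dx":0,"dy":-10,"dz":0,"yaw":0},{"hand":0.05,"dx":0,"dy":-40,"dz":0,"yaw":0},{"hand":0.05,"dx":0,"dy":-75,"dz":0,"yaw":0},{"hand":0.05,"dx":0,"dy":-100,"dz":0,"yaw":0},{"hand":0.05,"dx":0,"dy":-100,"dz":0,"yaw":0},{"hand":0.05,"dx":0,"dy":-100,"dz":0,"yaw":0}]'
python3 -c "
from h import *
shot('side','s13',(280,130,420,250),5);shot('wrist','w13');c=ci('wrist')
import pickle;pickle.dump(c,open('w13.pkl','wb'));print(bot.observe()['position'],bot.observe()['qpos'].round(2))"
```

```text
clock: 15.32
position: [0.6028, -0.0433, 0.1202]
tool_rot: [-1.573, 0.0, 1.496]
force: [-0.8, 0.3, -1.1]
grip_width: 0.0813
[ 0.60180113 -0.04338205  0.11819012] [ 0.51  0.76 -0.82  1.72  0.66  0.96  0.93]
```

View pics/s13.png

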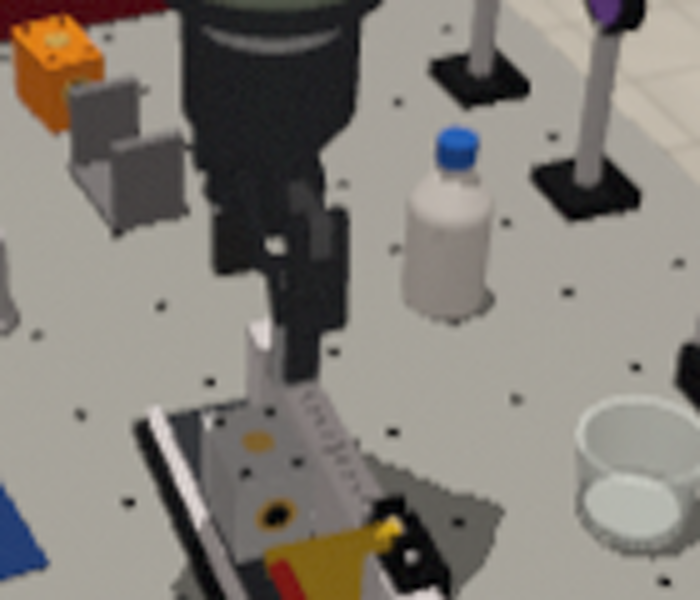

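View pics/w13.png

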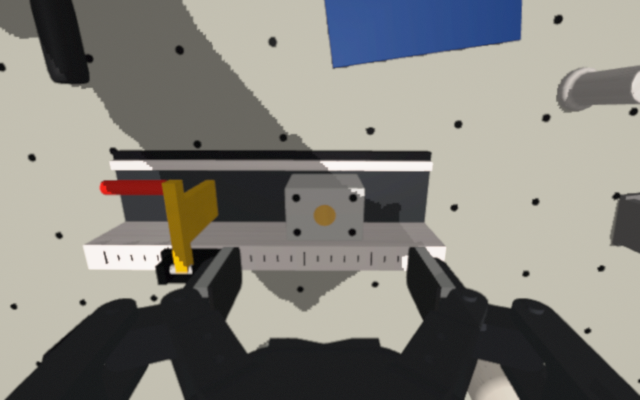

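```bash
python3 -m crank '[{"hand":1,"dx":10,"dy":0,"dz":0,"yaw":0.12},{"hand":1,"dx":20,"dy":0,"dz":0,"yaw":0.24},{"hand":1,"dx":30,"dy":0,"dz":0,"yaw":0.36},{"hand":1,"dx":40,"dy":0,"dz":0,"yaw":0.48},{"hand":1,"dx":50,"dy":0,"dz":0,"yaw":0.6},{"hand":1,"dx":57,"dy":0,"dz":0,"yaw":0.72},{"hand":1,"dx":57,"dy":0,"dz":0,"yaw":0.84},{"hand":1,"dx":57,"dy":0,"dz":0,"yaw":0.96},{"hand":1,"dx":57,"dy":0,"dz":0,"yaw":1.08},{"hand":1,"dx":57,"dy":0,"dz":0,"yaw":1.2},{"hand":1,"dx":57,"dy":0,"dz":0,"yaw":1.32},{"hand":1,"dx":57,"dy":0,"dz":0,"yaw":1.44}]'
python3 -m crank '[{"hand":1,"dx":0,"dy":0,"dz":0,"yaw":0.12},{"hand":1,"dx":0,"dy":0,"dz":0,"yaw":0.132},{"hand":1,"dx":0,"dy":0,"dz":0,"yaw":0.132},{"hand":1,"dx":0,"dy":0,"dz":0,"yaw":0.132}]'
python3 -c "
from h import *
shot('wrist','w14');shot('side','s14',(280,130,420,250),5)
s=bot.observe();print(s['qpos'].round(2));p=s['position']
a=-.0757;fx=np.array([np.cos(a),np.sin(a)]);fy=np.array([-np.sin(a),np.cos(a)]);O=np.array([.5972,-.0888]);print((p[:2]-O)@np.c_[fx,fy],p[2])"
```

```text
clock: 16.42
position: [0.6058, 0.0136, 0.1174]
tool_rot: [-1.571, 0.002, 0.05]
force: [-0.2, 0.2, -0.4]
grip_width: -0.0001
clock: 16.75
position: [0.6061, 0.0138, 0.118]
tool_rot: [-1.571, 0.001, -0.072]
force: [-1.0, 0.3, -0.6]
grip_width: 0.0003
[ 0.19  0.66 -0.45  1.73  0.37  0.84 -0.5 ]
[0.00129565 0.10277005] 0.1182026519761086
```

View pics/w14.png

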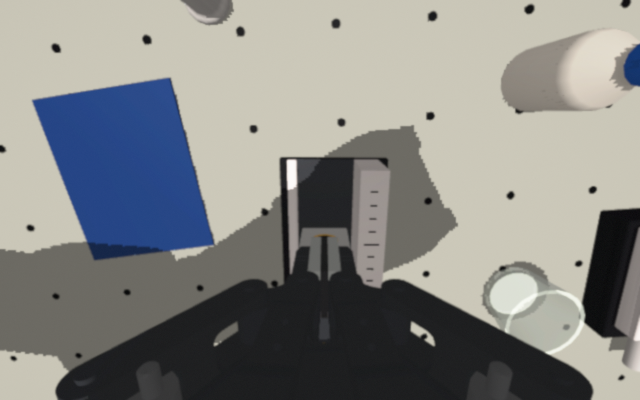

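View pics/s14.png

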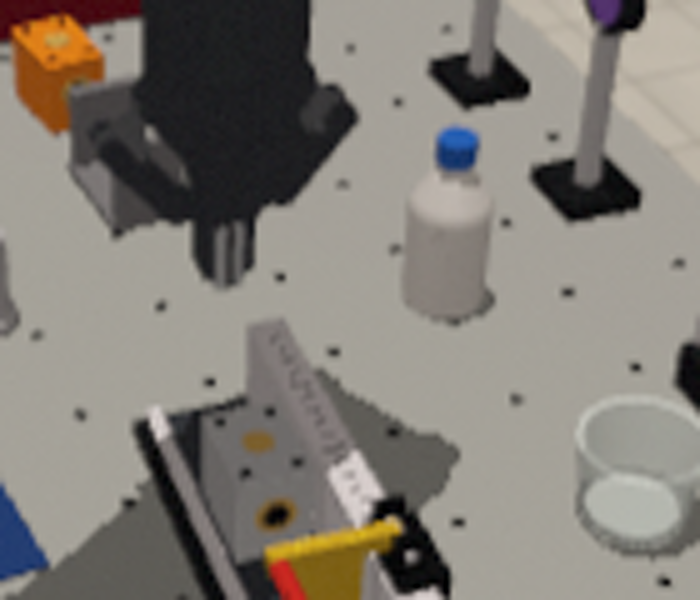

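```bash
python3 -m crank '[{"hand":1,"dx":0,"dy":30,"dz":0,"yaw":0.004},{"hand":1,"dx":0,"dy":60,"dz":0,"yaw":0.004},{"hand":1,"dx":0,"dy":78,"dz":0,"yaw":0.004},{"hand":1,"dx":0,"dy":82,"dz":0,"yaw":0.004},{"hand":1,"dx":0,"dy":82,"dz":-8,"yaw":0.004},{"hand":1,"dx":0,"dy":82,"dz":-14,"yaw":0.004},{"hand":1,"dx":0,"dy":82,"dz":-18,"yaw":0.004},{"hand":1,"dx":0,"dy":82,"dz":-22,"yaw":0.004},{"hand":1,"dx":0,"dy":82,"dz":-26,"yaw":0.004},{"hand":1,"dx":0,"dy":82,"dz":-30,"yaw":0.004}]'
python3 -c "
from h import *
shot('side','s15',(280,130,420,250),5);shot('wrist','w15')"
```

```text
clock: 17.68
position: [0.6047, -0.0164, 0.0374]
tool_rot: [-1.57, -0.001, -0.08]
force: [-0.4, 3.5, 2.7]
grip_width: 0.0002
```

View pics/s15.png

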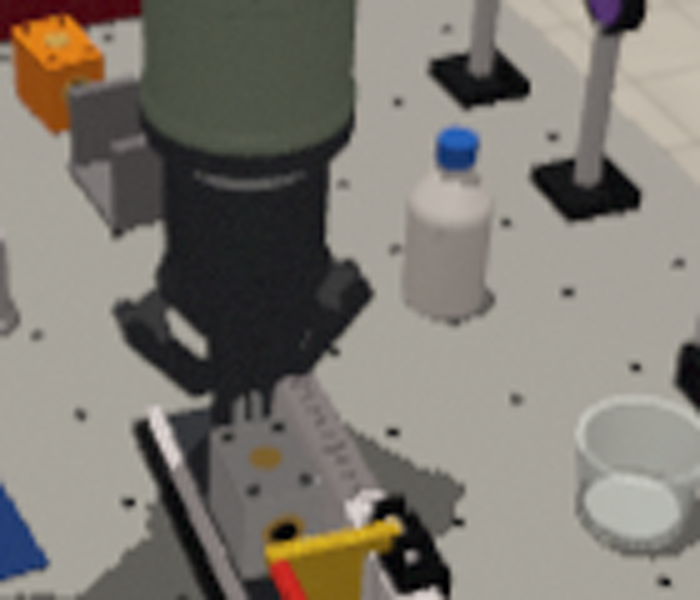

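View pics/w15.png

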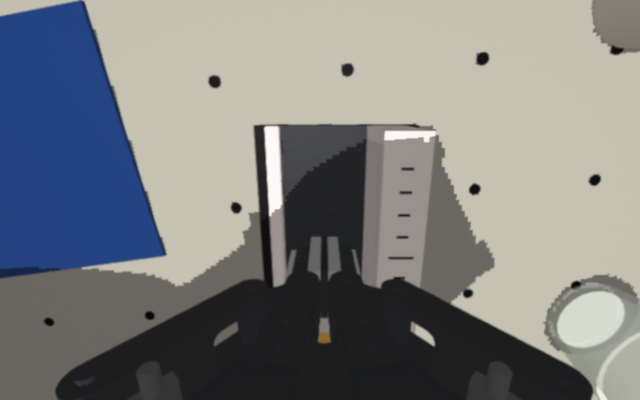

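```bash
python3 -m crank '[{"hand":1,"dx":0,"dy":0,"dz":-4,"yaw":0},{"hand":1,"dx":0,"dy":0,"dz":-8,"yaw":0},{"hand":1,"dx":0,"dy":0,"dz":-12,"yaw":0},{"hand":1,"dx":0,"dy":0,"dz":-16,"yaw":0},{"hand":1,"dx":0,"dy":0,"dz":-20,"yaw":0},{"hand":1,"dx":0,"dy":0,"dz":-24,"yaw":0},{"hand":1,"dx":0,"dy":0,"dz":-28,"yaw":0},{"hand":1,"dx":0,"dy":0,"dz":-32,"yaw":0},{"hand":1,"dx":0,"dy":0,"dz":-36,"yaw":0},{"hand":1,"dx":0,"dy":0,"dz":-40,"yaw":0},{"hand":1,"dx":0,"dy":0,"dz":-43,"yaw":0},{"hand":1,"dx":0,"dy":0,"dz":-43,"yaw":0}]'
python3 -c "
from h import *
shot('side','s16',(300,170,400,260),7)
p=bot.observe()['position']
a=-.0757;fx=np.array([np.cos(a),np.sin(a)]);fy=np.array([-np.sin(a),np.cos(a)]);O=np.array([.5972,-.0888]);print((p[:2]-O)@np.c_[fx,fy],p[2])"
```

```text
clock: 18.78
position: [0.6005, -0.0603, 0.0364]
tool_rot: [-1.571, 0.0, -0.081]
force: [-0.4, -0.5, -0.3]
grip_width: 0.0002
[0.00104224 0.02899142] 0.03636022210981242
```

View pics/s16.png

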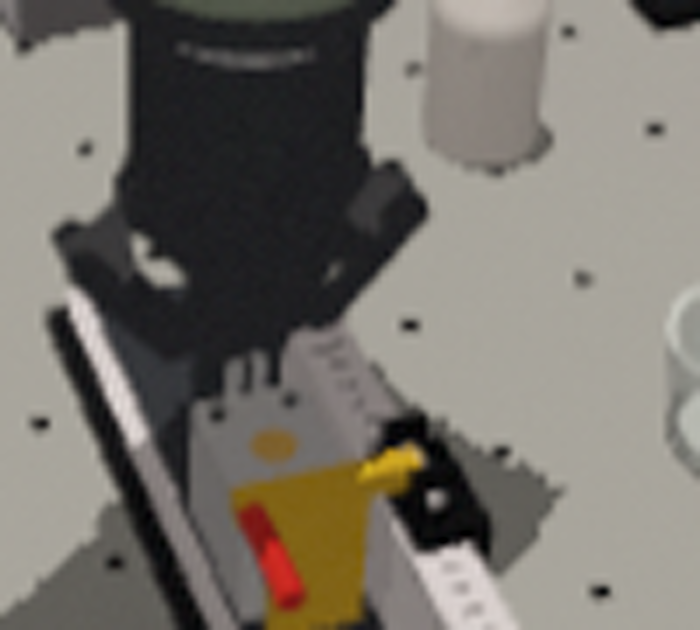

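```bash
python3 -m crank '[{"hand":1,"dx":0,"dy":0,"dz":-2,"yaw":-0.004},{"hand":1,"dx":0,"dy":0,"dz":-4,"yaw":-0.004},{"hand":1,"dx":0,"dy":0,"dz":-5,"yaw":-0.004},{"hand":1,"dx":0,"dy":0,"dz":-6,"yaw":-0.004}]'; python3 -m crank '[{"hand":1,"dx":0,"dy":0,"dz":-0.5,"yaw":0},{"hand":1,"dx":0,"dy":0,"dz":-1,"yaw":0}]'
```

```text
clock: 19.17
position: [0.6001, -0.0652, 0.0364]
tool_rot: [-1.571, 0.0, -0.076]
force: [0.1, 2.8, -0.8]
grip_width: -0.0003
clock: 19.33
position: [0.6001, -0.0661, 0.0365]
tool_rot: [-1.571, 0.0, -0.076]
force: [-0.1, 1.1, -0.2]
grip_width: -0.0002
```

```bash
python3 -m crank '[{"hand":1,"dx":0,"dy":0,"dz":-0.5,"yaw":0},{"hand":1,"dx":0,"dy":0,"dz":-1,"yaw":0}]' | grep -E "posi|force"; python3 -m crank '[{"hand":1,"dx":0,"dy":0,"dz":-0.5,"yaw":0},{"hand":1,"dx":0,"dy":0,"dz":-1,"yaw":0}]'| grep -E "posi|force"
```

```text
position: [0.6, -0.067, 0.0365]
force: [-0.6, 2.0, -0.9]
position: [0.6, -0.0681, 0.0365]
force: [0.3, 0.2, -0.4]
```

```bash
python3 -m crank '[{"hand":1,"dx":0,"dy":0,"dz":-0.5,"yaw":0},{"hand":1,"dx":0,"dy":0,"dz":-1,"yaw":0}]' | grep -E "posi|force"; python3 -m crank '[{"hand":1,"dx":0,"dy":0,"dz":-0.5,"yaw":0},{"hand":1,"dx":0,"dy":0,"dz":-1,"yaw":0}]'| grep -E "posi|force"
python3 -c "
from h import *
shot('side','s17',(300,170,400,260),7)"
```

```text
position: [0.6, -0.0687, 0.0365]
force: [0.6, 5.5, -1.4]
position: [0.6, -0.0688, 0.0365]
force: [-0.2, 10.1, -1.2]
```

View pics/s17.png

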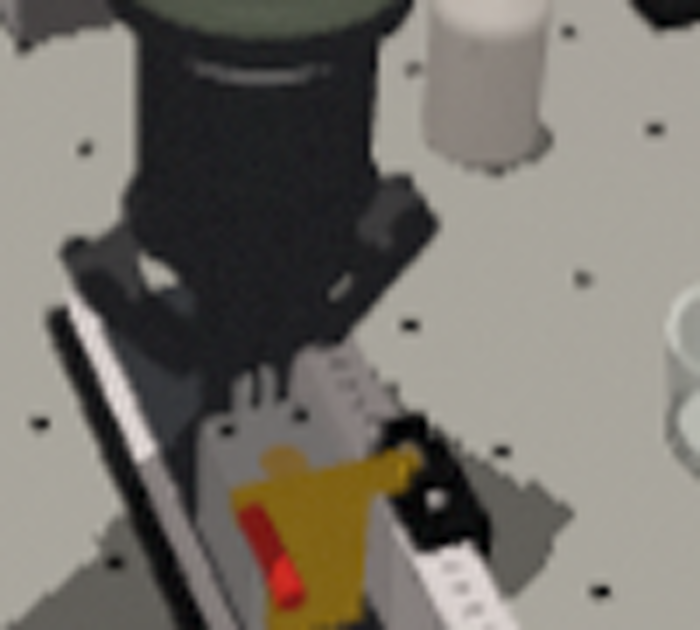

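```bash
python3 -m crank '[{"hand":1,"dx":0,"dy":0,"dz":8,"yaw":0},{"hand":1,"dx":0,"dy":0,"dz":18,"yaw":0},{"hand":1,"dx":0,"dy":-30,"dz":18,"yaw":0},{"hand":0.8,"dx":0,"dy":-65,"dz":18,"yaw":0},{"hand":0.6,"dx":0,"dy":-95,"dz":15,"yaw":0},{"hand":0.5,"dx":-10,"dy":-100,"dz":-20,"yaw":0},{"hand":0.5,"dx":-20,"dy":-100,"dz":-55,"yaw":0},{"hand":0.5,"dx":-25,"dy":-100,"dz":-85,"yaw":0},{"hand":0.5,"dx":-25,"dy":-100,"dz":-98,"yaw":0},{"hand":0.5,"dx":-25,"dy":-100,"dz":-98,"yaw":0},{"hand":0.5,"dx":-25,"dy":-100,"dz":-98,"yaw":0}]'
python3 -c "
from h import *
shot('wrist','w18');shot('side','s18',(300,170,400,260),7)
s=bot.observe();p=s['position'];print(s['position'],s['tool_rot'])
a=-.0757;fx=np.array([np.cos(a),np.sin(a)]);fy=np.array([-np.sin(a),np.cos(a)]);O=np.array([.5972,-.0888]);print((p[:2]-O)@np.c_[fx,fy],p[2])"
```

```text
clock: 20.97
position: [0.5677, -0.1656, 0.1366]
tool_rot: [-1.571, -0.0, -0.077]
force: [0.2, 0.4, 0.4]
grip_width: 0.0424
[ 0.56794459 -0.16411459  0.13652787] [-1.57008958e+00 -6.40901296e-05 -7.42373297e-02]
[-0.02347576 -0.07731142] 0.1365278656680631
```

View pics/w18.png

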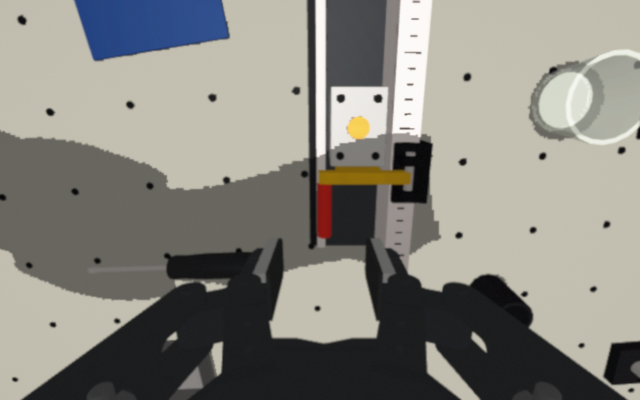

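View pics/s18.png

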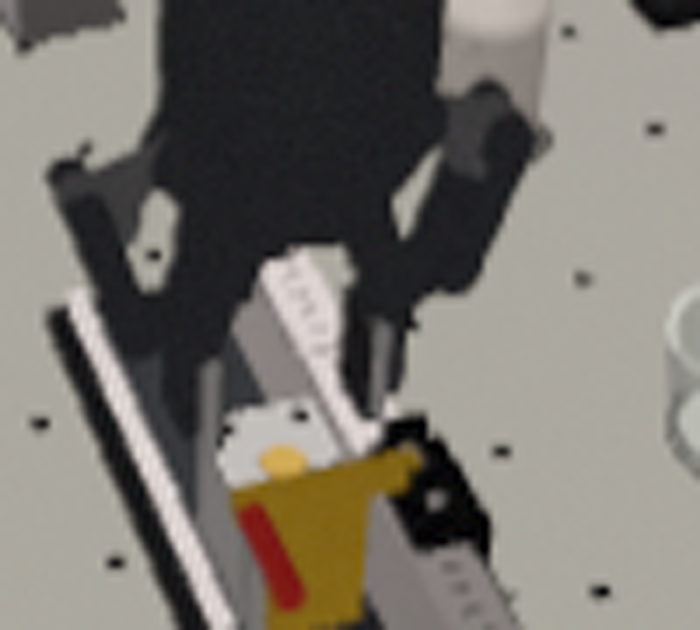

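```bash
python3 -m crank '[{"hand":0.5,"dx":0,"dy":30,"dz":0,"yaw":0},{"hand":0.5,"dx":0,"dy":60,"dz":0,"yaw":0},{"hand":0.5,"dx":0,"dy":75,"dz":0,"yaw":0},{"hand":0.5,"dx":0,"dy":76,"dz":0,"yaw":0},{"hand":0.7,"dx":0,"dy":76,"dz":0,"yaw":0},{"hand":1,"dx":0,"dy":76,"dz":0,"yaw":0},{"hand":1,"dx":0,"dy":76,"dz":0,"yaw":0},{"hand":1,"dx":0,"dy":76,"dz":0,"yaw":0},{"hand":1,"dx":0,"dy":76,"dz":0,"yaw":0}]' 25
python3 -c "
from h import *
shot('wrist','w19')"
```

```text
clock: 21.82
position: [0.5679, -0.1655, 0.0617]
tool_rot: [-1.571, -0.001, -0.076]
force: [-3.7, 2.8, 7.6]
grip_width: 0.0091
```

View pics/w19.png

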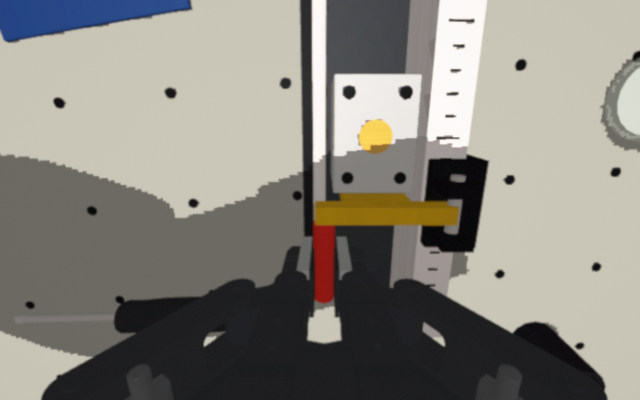

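```bash
python3 -m crank '[{"hand":1,"dx":0.3,"dy":-6,"dz":0,"yaw":0},{"hand":1,"dx":1.2,"dy":-11.5,"dz":0,"yaw":0},{"hand":1,"dx":2.6,"dy":-17,"dz":0,"yaw":0},{"hand":1,"dx":4.6,"dy":-22.6,"dz":0,"yaw":0},{"hand":1,"dx":10,"dy":-32.7,"dz":0,"yaw":0},{"hand":1,"dx":17.6,"dy":-41.6,"dz":0,"yaw":0},{"hand":1,"dx":26.7,"dy":-48.8,"dz":0,"yaw":0},{"hand":1,"dx":37,"dy":-54,"dz":0,"yaw":0},{"hand":1,"dx":48,"dy":-57.2,"dz":0,"yaw":0},{"hand":1,"dx":58,"dy":-58,"dz":0,"yaw":0}]'
python3 -c "
from h import *
shot('wrist','w20');shot('side','s20',(300,150,420,260),6)"
```

```text
clock: 22.7
position: [0.6259, -0.1705, 0.1204]
tool_rot: [-1.571, -0.001, -0.076]
force: [-4.9, 0.1, 5.3]
grip_width: 0.0088
```

View pics/w20.png

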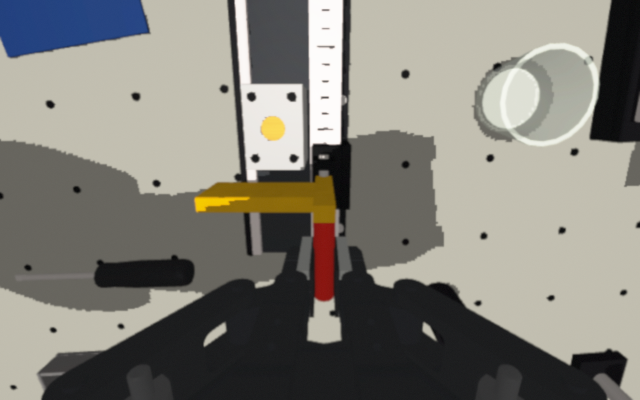

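View pics/s20.png

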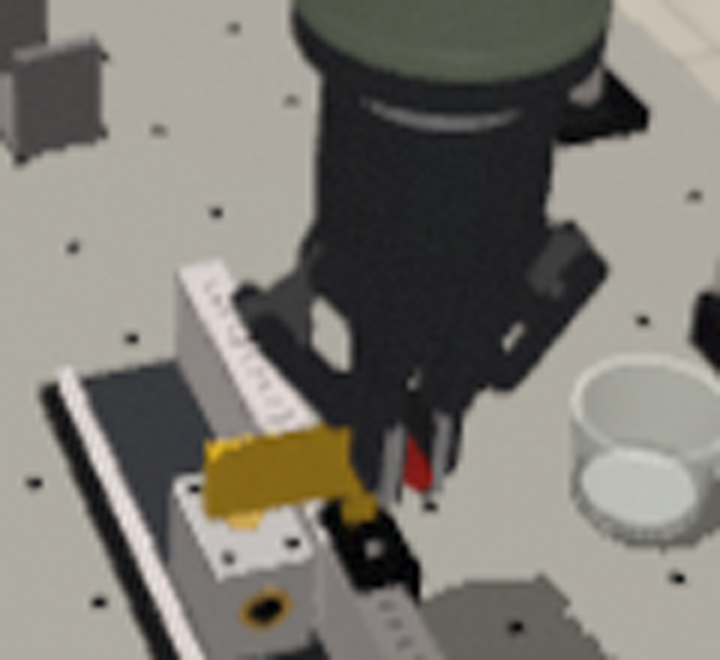

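```bash
python3 -m crank '[{"hand":1,"dx":6,"dy":0.3,"dz":0,"yaw":0},{"hand":1,"dx":11,"dy":1,"dz":0,"yaw":0},{"hand":1,"dx":16,"dy":2.1,"dz":0,"yaw":0},{"hand":1,"dx":20,"dy":3.5,"dz":0,"yaw":0},{"hand":1,"dx":22,"dy":4.2,"dz":0,"yaw":0},{"hand":1,"dx":22,"dy":4.2,"dz":0,"yaw":0}]'
```

```text
clock: 23.3
position: [0.6471, -0.1722, 0.1145]
tool_rot: [-1.571, 0.001, -0.076]
force: [-6.5, 1.1, 7.7]
grip_width: 0.0088
```

```bash
python3 -m crank '[{"hand":1,"dx":1,"dy":0.3,"dz":0,"yaw":0},{"hand":1,"dx":1.5,"dy":0.5,"dz":0,"yaw":0},{"hand":1,"dx":1.5,"dy":0.5,"dz":0,"yaw":0}]'
```

```text
clock: 23.55
position: [0.6474, -0.1722, 0.1143]
tool_rot: [-1.571, 0.003, -0.076]
force: [-17.5, 2.8, 17.4]
grip_width: 0.0088
```

```bash
python3 -m crank '[{"hand":1,"dx":-1,"dy":-0.5,"dz":0,"yaw":0},{"hand":0.6,"dx":-1,"dy":-0.5,"dz":0,"yaw":0},{"hand":0.5,"dx":-1,"dy":-0.5,"dz":0,"yaw":0},{"hand":0.5,"dx":-1,"dy":-0.5,"dz":0,"yaw":0},{"hand":0.5,"dx":-1,"dy":-15,"dz":0,"yaw":0},{"hand":0.5,"dx":-1,"dy":-50,"dz":0,"yaw":0},{"hand":0.5,"dx":-1,"dy":-85,"dz":0,"yaw":0},{"hand":0.5,"dx":-1,"dy":-110,"dz":-10,"yaw":0},{"hand":0.5,"dx":-30,"dy":-120,"dz":-40,"yaw":0},{"hand":0.5,"dx":-60,"dy":-120,"dz":-70,"yaw":0},{"hand":0.5,"dx":-90,"dy":-120,"dz":-95,"yaw":0},{"hand":0.5,"dx":-115,"dy":-120,"dz":-120,"yaw":0}]'
python3 -m crank '[{"hand":0.5,"dx":-10,"dy":-10,"dz":-25,"yaw":0},{"hand":0.5,"dx":-20,"dy":-20,"dz":-60,"yaw":0},{"hand":0.5,"dx":-30,"dy":-20,"dz":-95,"yaw":0},{"hand":0.5,"dx":-40,"dy":-20,"dz":-120,"yaw":0},{"hand":0.5,"dx":-40,"dy":-20,"dz":-120,"yaw":0},{"hand":0.5,"dx":-40,"dy":-20,"dz":-120,"yaw":0},{"hand":0.5,"dx":-40,"dy":-20,"dz":-120,"yaw":0}]'
python3 -c "
from h import *
shot('top','t21',(300,150,430,220),6);shot('side','s21',(290,150,410,260),6);print(bot.observe()['clock'],bot.observe()['force'])"
```

```text
clock: 24.55
position: [0.5229, -0.2844, 0.2351]
tool_rot: [-1.572, -0.001, -0.077]
force: [0.9, -1.4, 0.1]
grip_width: 0.0426
clock: 25.13
position: [0.4765, -0.3989, 0.2545]
tool_rot: [-1.571, -0.001, -0.075]
force: [0.7, 0.7, 0.7]
grip_width: 0.0429
25.2333 [ 1.0447199  -0.65453163 -0.07673451]
```

View pics/t21.png

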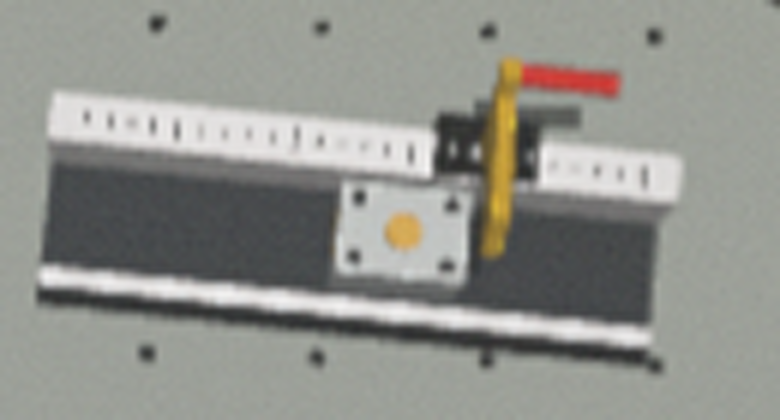

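View pics/s21.png

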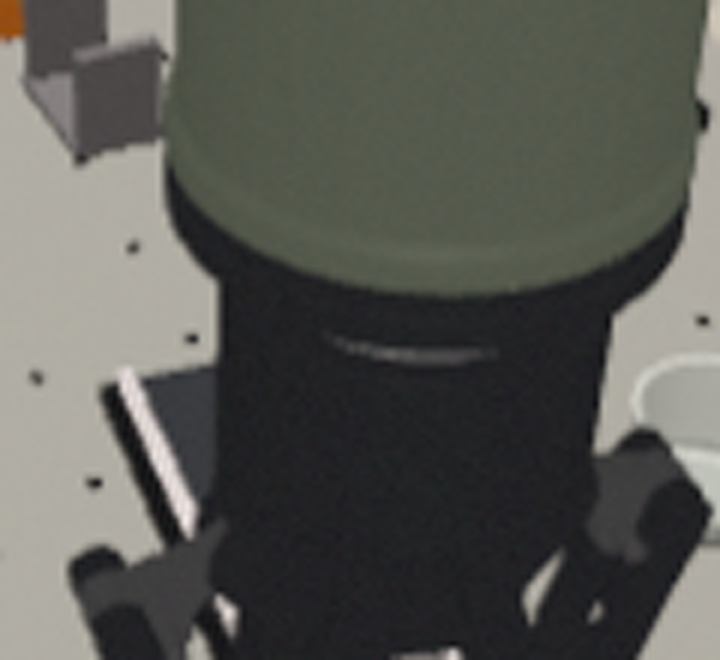

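View pics/t21_full.png

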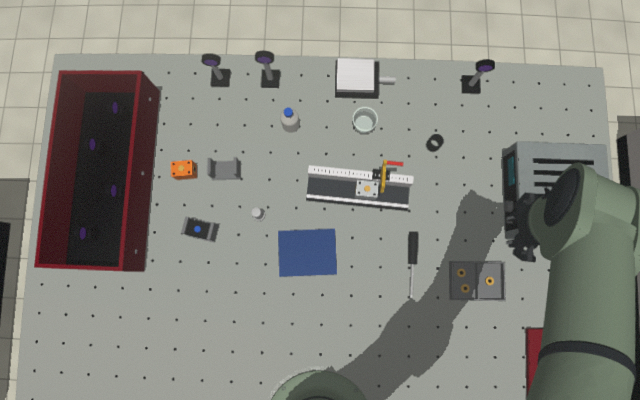

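```bash
python3 -c "
from h import *
f=lambda L,s,o:(np.array(L,float)+.5)/s-.5+np.array(o)
a=-.0757;fx=np.array([np.cos(a),np.sin(a)]);fy=np.array([-np.sin(a),np.cos(a)]);O=np.array([.5972,-.0888])
b=(p2w('top',f([(342,180),(473,192),(465,287),(334,275),(403,231)],6,(300,150)),.06)[:,:2]-O)@np.c_[fx,fy]*1000;print(b.round(1),b[:4].mean(0))
d=b[0]-b[1]+b[3]-b[2];print(np.arctan2(-d[0],d[1]))
h=p2w('top',f([(571,80)],6,(300,150)),.132);print((h[:,:2]-O)@np.c_[fx,fy])
s=bot.observe();print(s['force'],s['qd'].round(3))"
```

```text
[[ 19.6   9.1]
 [ 20.1 -46.9]
 [-21.1 -46.9]
 [-21.6   8.8]
 [  0.2 -18.6]] [ -0.75035013 -18.9611675 ]
0.009325375056093573
[[ 0.05523036 -0.07569003]]
[ 1.0447199  -0.65453163 -0.07673451] [-0.004  0.002  0.002  0.004  0.002 -0.002  0.002]
```

```bash
python3 -c "
from workcell import bot
print(bot.job_done())"
```

```text
the job is handed in; nothing more can be done
None
```

The job is done and handed in at about 25 s of the 72 s allowed; the hand-in gives no verdict.

**What I did:**
- I pinched the pin and turned the leaf down until it met its stop, with about 25 N upward on the gripper.
- I lifted the silver block out of its cradle, set it on the mat, and regripped it by its ends.
- I seated it in the channel and pushed it with the shut fingers until it stalled against the leaf at about 10 N.
- I turned the leaf up to its end stop, released the pin, and moved the arm clear.

**Last checks, from the top camera:**
- **Block:** its centre is at y ≈ -19 mm in the channel; touching the leaf should put it at about -18 mm. That 1 mm gap is within the 2 mm camera calibration. It lies square to the fence within about 0.01 rad and was lowered until it bore on the channel floor.
- **Leaf:** the pin is 22 mm beyond the hinge, which puts the leaf at about 1.95 rad, the end of its travel.
- **Bystanders:** the black block, orange block, bottle, cup, tube, pedestal, driver and tray look as they did at the start. The force on the tool was near zero.

**What did not go cleanly:**
- While seating the block, the wrist force reached about 40 N downward and 16 N sideways for a moment. I eased off before letting go.
- The last side view of the channel was blocked by the gripper, so the final check rests on the top view alone.
- One move call was refused because fields were missing, and nothing moved.

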